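# Loosen the knurled locking wheel and set the length stop

### The job

On the woodworker's jig, loosen the knurled locking wheel exactly two full turns anticlockwise (seen from above) by stroking its rim with a fingertip, so that its white mark comes back to the red index. Then push the blue stop along with a fingertip until it meets the end of the timber, without shifting the timber. Do not grasp or lift anything, leave the other things on the bench where they are, and finish clear of everything.

Things in the scene. Friction and masses are not known exactly. Their poses are not given: they have to be found in the camera images.
- jig: plywood jig board fixed on the bench, 130 x 530 x 18 mm. Origin on the bench under the wheel's axis; x across the board (away from the robot when not turned), y along it towards the timber, z up. The board spans x -65 to 65, y -100 to 430 mm. A dark fence stands on it at x 30 to 48, y 130 to 430, top at z 40 mm. A steel stud, 14 mm across, rises through the wheel to z 66 mm
- index (a point): outer end of the red index stripe on the jig board, 63 mm from the wheel's axis along the jig's +x, at the board's top (z 18 mm). The stripe is 16 mm long, 6 mm wide and points at the wheel's axis
- wheel (a joint): turn of the knurled wheel in rad: 0 = tight (at the start), grows anticlockwise seen from above, a full turn = 6.283; stops at four turns; stays where it is left (friction 0.05 N m, 1.2 N at the rim). It climbs 2.5 mm a turn. A boss under it sits 4 mm deep in the slide plate, so the blue stop cannot be pushed until the wheel has made about 1.6 turns
- wheel_center (a point): centre of the wheel, on its axis, at mid height of the rim. Dark disc with light knurled rim, 89 mm across the knurl, 88 mm solid, 24 mm high, axis upright; at the start underside at z 26, top at z 50 mm above the bench (a brass cap adds 4 mm). A white radial mark on its top points at the red index when tight. The rim is free all round
- slide (a joint): travel of the steel slide plate with the blue stop, in m: 0 at the start, grows as the stop moves along the jig's +y towards the timber, at most 0.085. It stays where it is left (about 2.5 N of friction, more when moved fast)
- stop_push (a point): middle of the blue stop's rear face (towards the wheel), 48 mm above the bench. The stop is an upright blue plate 50 mm wide across the jig, 10 mm thick along it, z 18 to 64 mm above the bench; push it here along the jig's +y. At the start this face is 110 mm from the wheel's axis. The steel slide plate behind it, 52 mm wide, has its top at z 24 mm
- stop_face (a point): middle of the blue stop's front face (towards the timber), 40.5 mm above the bench; its axes are parallel to the jig's
- beam: loose pale timber lying on the jig board in front of the blue stop, 50 mm wide (x), 240 mm long (y), 45 mm high, about 0.75 kg. Origin: middle of the lower edge of the end that faces the stop; y runs along the timber away from the stop
- beam_end (a point): centre of the timber's end face that the stop has to meet, 40.5 mm above the bench; 30 to 70 mm from the stop at the start
- glue: bystander: upright white glue bottle with red cap, 54 mm across, 130 mm high; origin at the centre of its base
- screwdriver: bystander: screwdriver with orange handle, 200 mm long, 26 mm thick at the handle, lying on the bench, tip along its x; origin under its middle
- offcut: bystander: dark wooden block 45 x 70 x 45 mm; origin at the centre of its underside
- square: bystander: try square lying flat, wooden stock 20 x 90 x 14 mm with a steel blade 130 x 22 mm; origin under the middle of the stock, blade along its x
Not all that is in view belongs to the job. There is more than one size of the beam; the job needs the largest.

How it is judged:
By the outcome, as a careful person would: the job done as asked, in the order asked, and still so for the second after the job is handed in, with the robot touching nothing.
It also fails if it takes over 72 s, if anything falls off the work surface, if the arm or the gripper's body presses on something with over 40 N, if the wrist force passes 120 N, or if a joint passes its speed limit or range.

### The arm

A 6-joint arm with a two-finger parallel gripper is mounted at the origin on the work surface. World frame = base frame: x ahead of the robot, y to its left, z up, the work surface at z = 0. Lengths are in m, angles in rad, forces in N, time in s.
With the tool pointing down it reaches from about 0.25 to 0.725 m from the base axis. Payload 4 kg.
Tool frame: the origin (TCP) lies where the fingers leave the gripper's body, on its centre line; the fingertips stand 73 mm ahead of it and the grasp point (between the pads) lies 54 mm ahead of it (bot.tip_reach is the z of the fingertips in the tool frame, in m); z points along the fingers, x is the direction in which the jaws open and shut, and the axes are right-handed (so a half turn about z gives the same grasp; the last joint's range is limited). The gripper opens to 85 mm and grips with 20 to 120 N. Pads are 22 mm wide; open, the fingers measure 114 mm over their backs; the gripper's body (76 mm by 85 mm) begins 54 mm behind the grasp point. The pads swing forward as they close: fully open they stand 13 mm farther back than shut.
Start: joints at [1.333, 0.241, 0.005, 1.335, 0, 1.571], TCP at [0.118, 0.486, 0.304] pointing down, gripper open.
Joint ranges: [-2.72, 2.72], [-1.05, 1.87], [-1.09, 1.28], [-1.99, 2.15], [-1.42, 1.44], [-3.14, 3.14]. Speed limits (rad/s): [2.79, 2.79, 3.14, 3.14, 3.14, 3.14].

### API

Orientations are given as a unit quaternion [x, y, z, w].
In Python, from workcell import bot, vision, job_done gives the robot as it stands.
- The arm moves only by the tool drive_tool, never from a script. Its argument "steps" is one flat list of numbers, 7 for each row, row after row: the shift along the tool's x, y, z in m, then the turn, a rotation vector about the tool's x, y, z in degrees, then the closure, from -1 (fully open) to 1 (shut). A call has 1 to 8 rows; each row shifts and turns the commanded pose from where the row before left it, along the tool's axes as they then stand; what a row does not reach is not made up. A row lasts 1/12 s, in which the tool goes at most 41.7 mm and 7.16 degrees, less where a joint would pass 70% of its speed; a pose out of reach is approached as far as the arm can. A call is refused whole if a number of a shift passes 0.0417 or a number of a turn 7.16, either way. A call with a gripper value outside its range is refused whole. The fingers move at their own pace and stop on an object; the grip force is fixed at half the most. Time passes only in rows, so rows that do not move let the fingers close. It gives the time, the measured TCP pose, the force and the opening at its end, in the units of the state.
- bot.get_obs(): the state, without advancing time (a new reading comes with each control period).
- vision.camera(name): name is "scene" or "top" or "wrist"; returns (picture, depth): 480x640x3 uint8, red, green, blue; 480x640 float32, m along the optical axis (not along the pixel's ray), 0 where there is no reading.
- vision.camera_model(name): a dict with "mtx" (3x3 intrinsics, pixels), "rvec" (rotation vector, rad) and "tvec" (3), from world to camera coordinates, as OpenCV has them. Camera axes: x right, y down, z forward; pixel columns grow to the right and rows downward; lengths in m; the calibration is good to about 2 mm. A picture is of the moment at which its call begins: read the wrist's pose just before it. camera_model takes no time and is no camera call; for the wrist camera it gives the pose at the moment of the call.
- job_done(): hands the job in, once; it reports no verdict.
The state is a dict: "clock": time; "joint_pos": joint angles; "joint_vel": joint speeds; "tau": joint torques, N m; "eef_pos": TCP position; "tool_rot": TCP orientation; "ft_force": force on the tool from outside, world axes, zero at the start; "ft_torque": the same for the moment, N m; "grip_width": finger opening in m.
Only numpy, scipy, OpenCV 4.12 (cv2) and the standard library are available. Lean on these libraries where they do the work, as an engineer would, in place of code of your own. Each camera call takes 0.05 s, during which the arm holds its last target.

## Working session

There is one attempt and no reset: what is moved stays moved. The work goes in short steps, Python scripts to look and compute and a tool call to move; the robot and the scene stay as the last step left them, time stands still between calls to the robot, and variables do not carry over. Pictures are saved under pics/ and viewed, and the job is handed in when it is done.

Besides the shell and the picture viewer there is one more tool, called after ">>>" in YAML: its name, and indented under it one key for each argument. drive_tool: Moves the arm, as the interface text tells. Its arguments: {"type":"object","properties":{"steps":{"type":"array"}},"required":["steps"]}

```bash
mkdir -p pics; ls
cat > h.py <<'E'
import numpy as np,cv2
from workcell import bot,vision,job_done
def snap(n,f):
    p,d=vision.camera(n); m=vision.camera_model(n)
    cv2.imwrite('pics/'+f+'.png',p[:,:,::-1]); np.savez('pics/'+f+'.npz',p=p,d=d,K=m['mtx'],r=m['rvec'],t=m['tvec'])
def load(f):
    return np.load('pics/'+f+'.npz')
def px2w(z,u,v,h):
    R=cv2.Rodrigues(z['r'])[0];K=np.array(z['K']);t=np.array(z['t']).ravel()
    c=-R.T@t; r=R.T@np.linalg.inv(K)@np.array([u,v,1.]); return c+r*(h-c[2])/r[2]
def w2px(z,X):
    return cv2.projectPoints(np.array(X,float).reshape(-1,1,3),np.array(z['r']),np.array(z['t']),np.array(z['K']),None)[0].reshape(-1,2)
E
python3 - <<'E'
from h import *
snap('top','top0');snap('scene','sc0')
print(bot.get_obs())
z=load('top0');R=cv2.Rodrigues(z['r'])[0];print(-R.T@z['t'].ravel(),z['K'])
E
```

```text
pics
{'clock': 0.1, 'joint_pos': array([ 1.33300974e+00,  2.41363555e-01,  3.87802432e-03,  1.33516817e+00,
       -1.96964256e-05,  1.57080566e+00]), 'joint_vel': array([ 0.00044843, -0.00116952,  0.00299213,  0.00061421,  0.00085561,
       -0.00123676]), 'tau': array([-2.76560431e-04, -3.73137045e+01,  2.53010076e+01,  1.08621755e-02,
       -6.28159728e-05, -2.81337535e-06]), 'eef_pos': array([0.11768413, 0.48553236, 0.30309616]), 'tool_rot': array([ 7.85989843e-01,  6.18238711e-01, -7.23844119e-04,  5.81897241e-04]), 'ft_force': array([-0.13947835, -0.47646458, -0.85001257]), 'ft_torque': array([0.00115874, 0.01954967, 0.0277597 ]), 'grip_width': 0.08553436690479457}
[0.41627465 0.01303437 1.24431864] [[519.19281282   0.         322.55678939]
 [  0.         519.19281282 247.95040371]
 [  0.           0.           1.        ]]
```

View pics/top0.png

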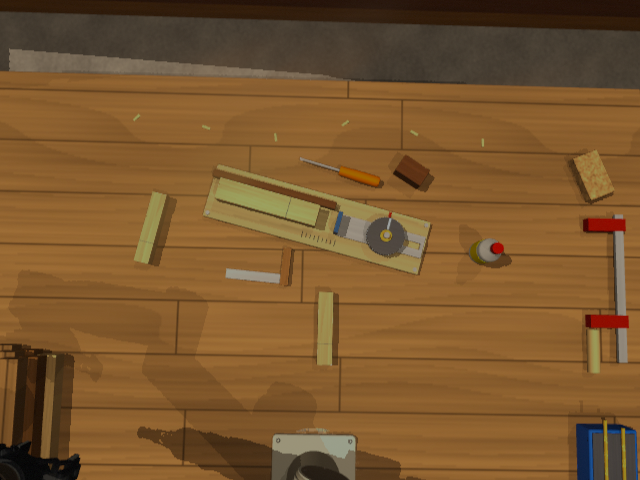

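View pics/sc0.png

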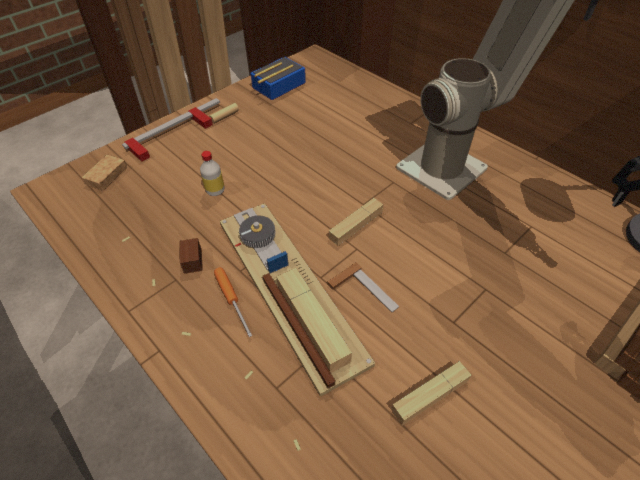

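Run:
```python
from h import *
z=load('top0')
p=z['p'][:,:,::-1]
cv2.imwrite('pics/c1.png',cv2.resize(p[150:290,190:450],None,fx=3,fy=3,interpolation=cv2.INTER_CUBIC))
cv2.imwrite('pics/c2.png',cv2.resize(p[195:275,310:440],None,fx=6,fy=6,interpolation=cv2.INTER_CUBIC))
```

```text
(no output)
```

View pics/c1.png

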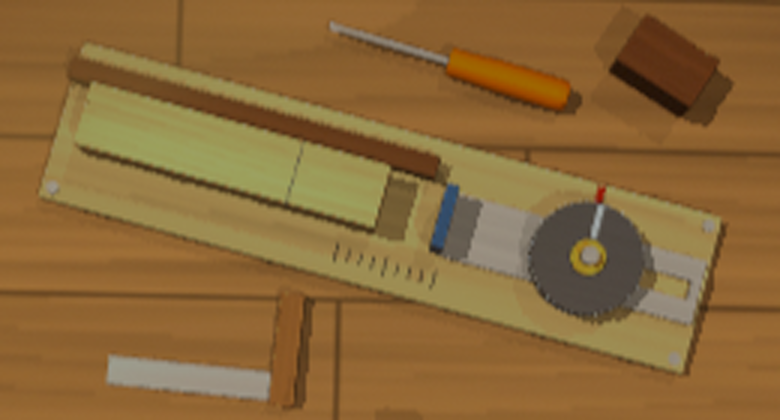

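View pics/c2.png

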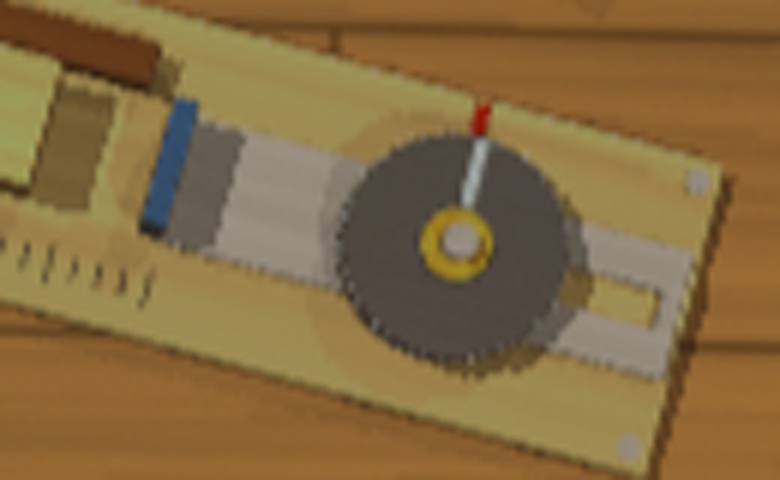

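Run:
```python
from h import *
from scipy.optimize import least_squares
z=load('top0')
o=np.array
def c1(u,v): return (190+(u+.5)/3-.5,150+(v+.5)/3-.5)
def c2(u,v): return (310+(u+.5)/6-.5,195+(v+.5)/6-.5)
obs=[(c1(85,43),(65,430,18)),(c1(722,218),(65,-100,18)),(c1(685,374),(-65,-100,18)),(c1(40,197),(-65,430,18)),
(c2(456,247),(0,0,50)),(c2(485,104),(63,0,18)),(c2(198,100),(25,110,64)),(c2(163,235),(-25,110,64))]
def T(q,X):
    X=o(X,float)/1000;c,s=np.cos(q[2]),np.sin(q[2])
    return o([q[0]+c*X[0]-s*X[1],q[1]+s*X[0]+c*X[1],X[2]])
f=lambda q:np.concatenate([w2px(z,T(q,X))[0]-o(p) for p,X in obs])
r=least_squares(f,[0.45,-.1,.1],loss='soft_l1')
print(r.x,np.rad2deg(r.x[2]));print(f(r.x).reshape(-1,2).round(2))
q=r.x
# timber near end corners top z=63
for u,v in [(390,165),(377,228),(92,82),(76,147)]:
    w=px2w(z,*c1(u,v),.063);c,s=np.cos(q[2]),np.sin(q[2]);d=w[:2]-q[:2];print('beam',(c*d[0]+s*d[1])*1e3,(-s*d[0]+c*d[1])*1e3)
for n in('glue',(490,252)),('offc',(412,172)):
    w=px2w(z,*n[1],.05);print(n[0],w)
```

```text
[ 0.55637015 -0.15569689 -0.24646257] -14.121265263056628
[[-0.49 -0.23]
 [ 0.58 -0.11]
 [-0.49  0.3 ]
 [-0.95  0.2 ]
 [ 0.06 -0.08]
 [-0.03  0.06]
 [ 0.51  0.67]
 [ 0.67 -1.01]]
beam 27.041291068860698 166.4102182308296
beam -22.60330924628401 163.1137878532406
beam 28.056494119536453 403.9960264497685
beam -23.72866543302457 401.55042765268104
glue [ 0.52374187 -0.39924256  0.05      ]
offc [ 0.70833997 -0.21635831  0.05      ]
```

>>> drive_tool:
  steps: [-0.028, 0.029, 0, 0, 0, 0, 1, -0.028, 0.029, 0, 0, 0, 0, 1, -0.028, 0.029, 0, 0, 0, 0, 1, -0.028, 0.029, 0, 0, 0, 0, 1, -0.028, 0.029, 0, 0, 0, 0, 1, -0.028, 0.029, 0, 0, 0, 0, 1, -0.028, 0.029, 0, 0, 0, 0, 1, -0.028, 0.029, 0, 0, 0, 0, 1]

```text
clock: 0.77
eef_pos: [0.2907, 0.2117, 0.3038]
tool_rot: [0.786, 0.619, -0.0, 0.0]
ft_force: [2.6, 0.3, -0.6]
grip_width: -0.0001
```

>>> drive_tool:
  steps: [-0.028, 0.029, 0, 0, 0, 0, 1, -0.028, 0.029, 0, 0, 0, 0, 1, -0.028, 0.029, 0, 0, 0, 0, 1, -0.028, 0.029, 0, 0, 0, 0, 1, -0.028, 0.029, 0, 0, 0, 0, 1, -0.02, 0.02, 0.02, 0, 0, 0, 1, -0.01, 0.01, 0.02, 0, 0, 0, 1, 0, 0, 0.02, 0, 0, 0, 1]

```text
clock: 1.43
eef_pos: [0.4221, 0.0045, 0.2431]
tool_rot: [0.787, 0.616, 0.0, 0.001]
ft_force: [-0.8, 0.7, -0.2]
grip_width: -0.0001
```

```bash
cat >> h.py <<'E'
Q=np.array([0.55637,-0.1557,-0.2465])
def jig(p):
    c,s=np.cos(Q[2]),np.sin(Q[2]);d=np.array(p)[:2]-Q[:2];return np.array([c*d[0]+s*d[1],-s*d[0]+c*d[1]])
def st():
    o=bot.get_obs();from_=o['tool_rot'];from scipy.spatial.transform import Rotation as S
    M=S.from_quat(from_).as_matrix();j=jig(o['eef_pos']);x=M[:,0]
    c,s=np.cos(Q[2]),np.sin(Q[2]);f=o['ft_force']
    print('t %.2f jig xy mm'%o['clock'],(j*1e3).round(1),'tipz',round((o['eef_pos']+M[:,2]*bot.tip_reach)[2]*1e3,1),'yaw rel jig+y deg',round(np.rad2deg(np.arctan2(x[1],x[0])-Q[2]-np.pi/2),2),'Fjig',np.round([c*f[0]+s*f[1],-s*f[0]+c*f[1],f[2]],1), 'tilt',M[:2,2].round(4))
E
python3 - <<'E'
from h import *
st();snap('wrist','w0');snap('top','top1');snap('scene','sc1');st()
E
```

```text
t 1.43 jig xy mm [-169.3  122.6] tipz 170.5 yaw rel jig+y deg 0.22 Fjig [-1.   0.5 -0.2] tilt [ 0.0015 -0.0008]
t 1.58 jig xy mm [-172.8  124.1] tipz 169.8 yaw rel jig+y deg 0.44 Fjig [-0.3 -0.3  0.6] tilt [-0.0051  0.0001]
```

View pics/w0.png

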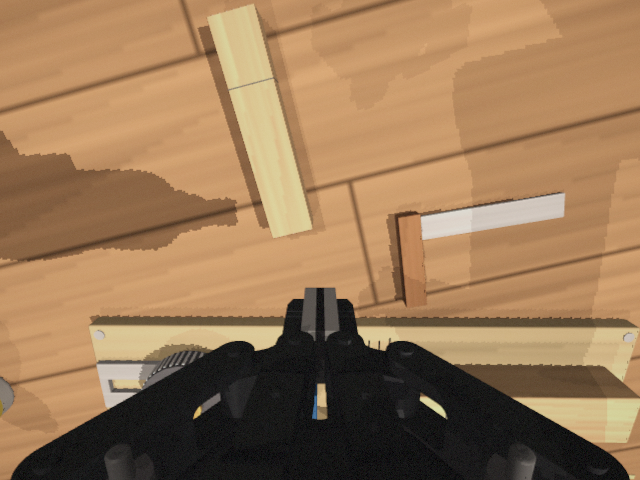

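View pics/top1.png

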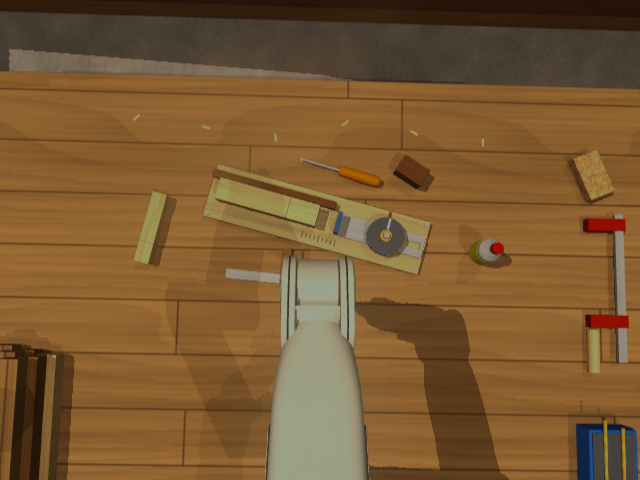

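View pics/sc1.png

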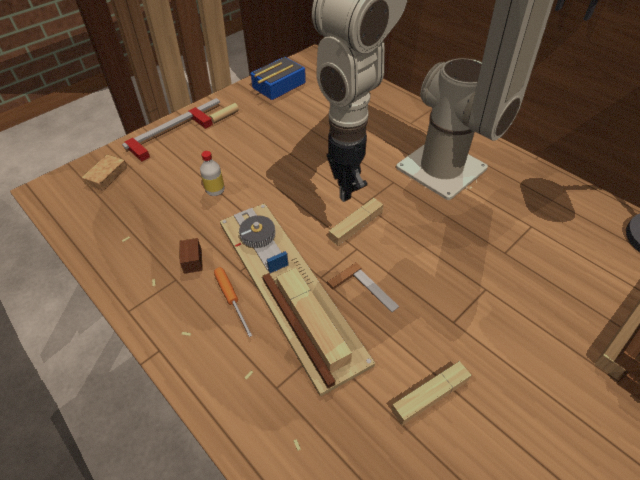

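>>> drive_tool:
  steps: [-0.022, 0.019, 0.01, 0, 0, 0, 1, -0.022, 0.019, 0.01, 0, 0, 0, 1, -0.022, 0.019, 0.01, 0, 0, 0, 1, -0.022, 0.02, 0.02, 0, 0, 0, 1, -0.021, 0.02, 0.025, 0, 0, 0, 1, 0, 0, 0.025, 0, 0, 0, 1, 0, 0, 0.02, 0, 0, 0, 1, 0, 0, 0, 0, 0, 0, 1]

```text
clock: 2.25
eef_pos: [0.4873, -0.1209, 0.1213]
tool_rot: [0.786, 0.618, -0.002, -0.003]
ft_force: [-0.1, 0.5, -0.2]
grip_width: 0.0003
```

Run:
```python
from h import *
snap('scene','sc2');st();snap('wrist','w2');st()
z=load('sc2');p=z['p'][130:330,170:430,::-1]
cv2.imwrite('pics/c3.png',cv2.resize(p,None,fx=3,fy=3,interpolation=cv2.INTER_CUBIC))
```

```text
t 2.30 jig xy mm [-74.6  17.1] tipz 50.6 yaw rel jig+y deg 0.55 Fjig [-0.9 -0.1  0.4] tilt [-0.0037  0.001 ]
t 2.35 jig xy mm [-73.5  17.3] tipz 52.1 yaw rel jig+y deg 0.57 Fjig [ 0.4 -0.5  0.7] tilt [-0.0004  0.0002]
```

View pics/c3.png

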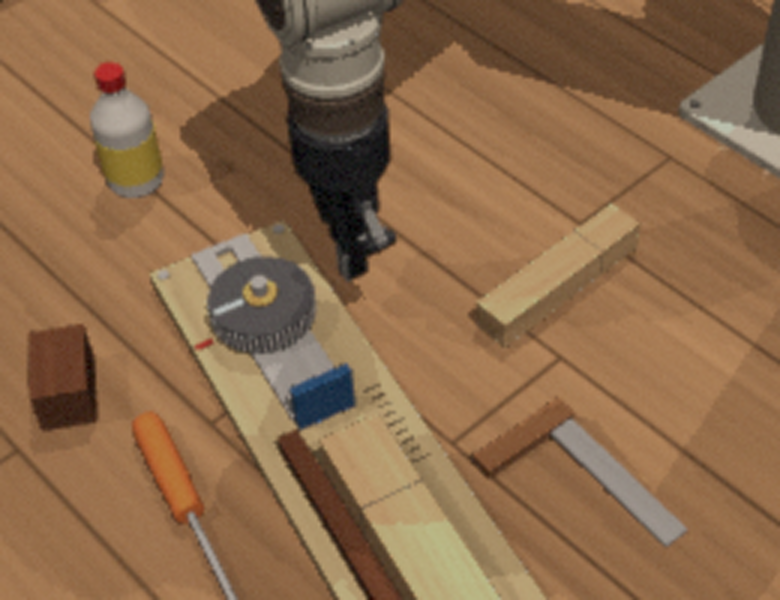

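View pics/w2.png

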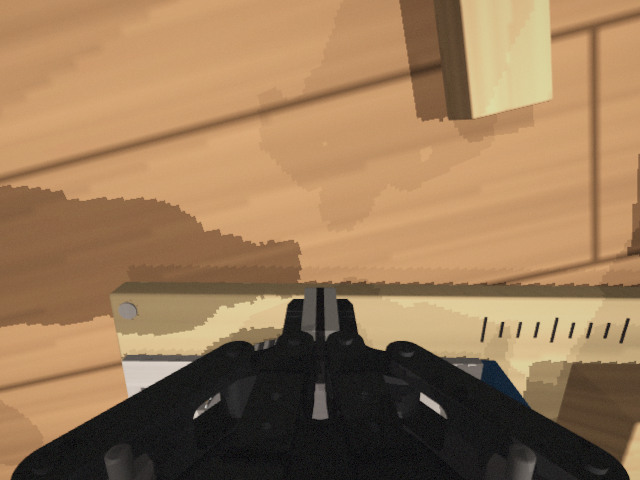

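>>> drive_tool:
  steps: [-0.005, 0, 0.009, 0, 0, 0, 1, 0, 0, 0.009, 0, 0, 0, 1, 0, 0.006, 0, 0, 0, 0, 1, 0, 0.006, 0, 0, 0, 0, 1, 0, 0.002, 0, 0, 0, 0, 1, 0, 0.0, 0, 0, 0, 0, 1]

```text
clock: 2.85
eef_pos: [0.5029, -0.1301, 0.1065]
tool_rot: [0.786, 0.618, 0.001, 0.001]
ft_force: [0.5, 0.4, 0.0]
grip_width: 0.0001
```

Run:
```python
from h import *
st()
```

```text
t 2.85 jig xy mm [-58.1  11.8] tipz 33.9 yaw rel jig+y deg 0.5 Fjig [0.4 0.6 0. ] tilt [ 0.002  -0.0005]
```

>>> drive_tool:
  steps: [0, 0.002, 0, 0, 0, 0, 1, 0, 0, 0, 0, 0, 0, 1]

```text
clock: 3.02
eef_pos: [0.5039, -0.1303, 0.1061]
tool_rot: [0.786, 0.618, 0.0, 0.0]
ft_force: [-0.1, -0.2, 0.3]
grip_width: 0.0002
```

>>> drive_tool:
  steps: [0, 0.002, 0, 0, 0, 0, 1, 0, 0, 0, 0, 0, 0, 1]

```text
clock: 3.18
eef_pos: [0.5057, -0.1308, 0.106]
tool_rot: [0.786, 0.618, 0.0, 0.0]
ft_force: [0.6, -0.3, 0.6]
grip_width: -0.0002
```

Run:
```python
from h import *
st()
```

```text
t 3.18 jig xy mm [-55.2  11.8] tipz 33.4 yaw rel jig+y deg 0.5 Fjig [ 0.7 -0.2  0.6] tilt [ 0.0004 -0.0001]
```

>>> drive_tool:
  steps: [0, 0.0015, 0, 0, 0, 0, 1, 0, 0, 0, 0, 0, 0, 1, 0, 0, 0, 0, 0, 0, 1]

```text
clock: 3.43
eef_pos: [0.5069, -0.1311, 0.1059]
tool_rot: [0.786, 0.618, 0.0, -0.0]
ft_force: [0.0, -1.0, -0.2]
grip_width: 0.0002
```

>>> drive_tool:
  steps: [0, 0.0015, 0, 0, 0, 0, 1, 0, 0, 0, 0, 0, 0, 1, 0, 0, 0, 0, 0, 0, 1]

```text
clock: 3.68
eef_pos: [0.5079, -0.1314, 0.1057]
tool_rot: [0.786, 0.618, -0.0, -0.0]
ft_force: [-1.4, 1.4, -0.3]
grip_width: 0.0001
```

Run:
```python
from h import *
st()
```

```text
t 3.68 jig xy mm [-52.9  11.8] tipz 33.1 yaw rel jig+y deg 0.49 Fjig [-1.7  1.  -0.3] tilt [-0.001   0.0002]
```

>>> drive_tool:
  steps: [0, 0.0015, 0, 0, 0, 0, 1, 0, 0, 0, 0, 0, 0, 1, 0, 0, 0, 0, 0, 0, 1]

```text
clock: 3.93
eef_pos: [0.5082, -0.1314, 0.1055]
tool_rot: [0.786, 0.618, -0.001, -0.001]
ft_force: [-5.2, 1.7, 2.7]
grip_width: 0.0001
```

Run:
```python
from h import *
st()
```

```text
t 3.93 jig xy mm [-52.6  11.8] tipz 32.9 yaw rel jig+y deg 0.49 Fjig [-5.4  0.4  2.7] tilt [-0.0036  0.0009]
```

>>> drive_tool:
  steps: [-0.003, 0.0005, 0, 0, 0, 0, 1, -0.004, 0, 0, 0, 0, 0, 1, -0.004, 0, 0, 0, 0, 0, 1, -0.004, 0, 0, 0, 0, 0, 1, -0.004, 0, 0, 0, 0, 0, 1, 0, 0, 0, 0, 0, 0, 1]

```text
clock: 4.43
eef_pos: [0.5034, -0.1502, 0.1055]
tool_rot: [0.786, 0.618, -0.002, -0.002]
ft_force: [-6.7, 1.6, 4.2]
grip_width: 0.0
```

```bash
cat >> h.py <<'E'
def wheel(f,turns=0,cam='scene'):
    snap(cam,f);z=load(f);h=.050+.0025*turns
    # rectify the wheel top to a jig-aligned view: right = jig +x, up = jig +y, 6 px/mm
    c,s=np.cos(Q[2]),np.sin(Q[2]);N=300
    def W(x,y):return [Q[0]+c*x-s*y,Q[1]+s*x+c*y,h]
    P=w2px(z,[W(-.06,.06),W(.06,.06),W(.06,-.06),W(-.06,-.06)]).astype(np.float32)
    H=cv2.getPerspectiveTransform(P,np.float32([[0,0],[2*N,0],[2*N,2*N],[0,2*N]]))
    im=cv2.warpPerspective(z['p'],H,(2*N,2*N),flags=cv2.INTER_CUBIC)
    cv2.imwrite('pics/'+f+'_rect.png',cv2.resize(im[:,:,::-1],(480,480)))
    pol=cv2.warpPolar(im.astype(np.float32),(N,720),(N,N),N,cv2.WARP_POLAR_LINEAR)
    a=pol[:,105:190].min(2)  # 21..38 mm
    pr=a.mean(1);k=pr.argmax();w=np.arange(-16,17);v=np.clip(pr[(k+w)%720]-np.median(pr)-10,0,None)
    ang=-((k+(w*v).sum()/max(v.sum(),1e-6))/2)
    print('mark deg (ccw from jig+x)',round((ang+180)%360-180,1),'contrast',round(pr.max()-np.median(pr),1))
E
python3 - <<'E'
from h import *
z=load('sc0')
st();wheel('r1');st()
E
```

```text
t 4.43 jig xy mm [-52.7  -7.6] tipz 32.9 yaw rel jig+y deg 0.47 Fjig [-6.9 -0.1  4.2] tilt [-0.0051  0.0014]
mark deg (ccw from jig+x) 19.4 contrast 114.3
t 4.48 jig xy mm [-52.7  -7.5] tipz 32.9 yaw rel jig+y deg 0.48 Fjig [-6.8 -0.5  5.1] tilt [-0.0051  0.001 ]
```

View pics/r1_rect.png

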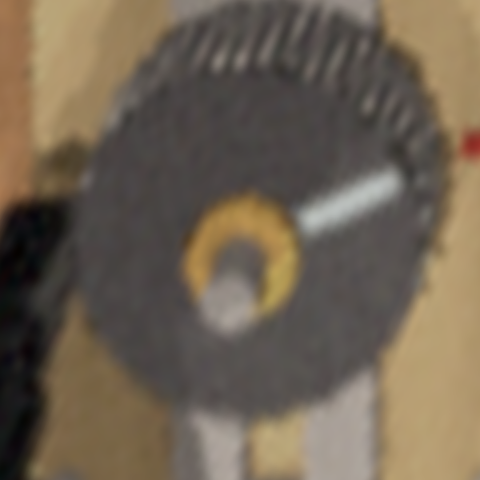

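Run:
```python
from h import *
import h
# baseline on stored picture sc2 & sc0
h.snap=lambda c,f:None
h.wheel('sc0');h.wheel('sc2')
```

```text
mark deg (ccw from jig+x) -5.2 contrast 96.1
mark deg (ccw from jig+x) -5.3 contrast 98.5
```

View pics/sc2_rect.png

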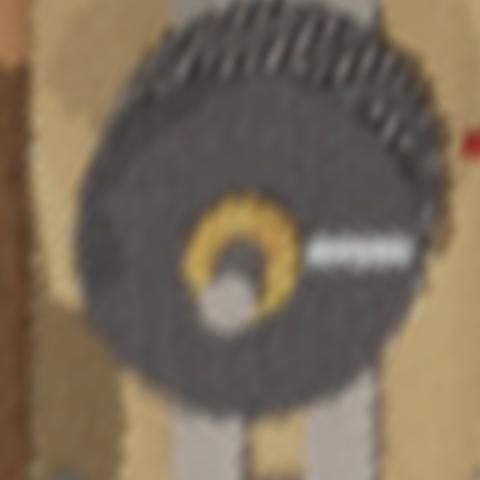

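```bash
python3 - <<'E'
from h import *
z=load('w2');d=z['d'];K=z['K'];print(K[0,0])
for v in (286,290,295,300,310,320,330):
    print(v,(d[v,280:362:4]*1000).round(0))
E
python3 - <<'E'
import cv2
p=cv2.imread('pics/w2.png');cv2.imwrite('pics/c4.png',cv2.resize(p[270:430,260:380],None,fx=4,fy=3.6))
p=cv2.imread('pics/sc2.png');cv2.imwrite('pics/c5.png',cv2.resize(p[180:240,240:320],None,fx=8,fy=8,interpolation=cv2.INTER_CUBIC))
E
```

```text
352.8712842382313
286 [206. 206. 205. 206. 208. 206. 204. 205. 206. 205. 205. 207. 205. 206.
 207. 206.   0. 206. 206. 207. 207.]
290 [201. 200. 202. 200. 201. 201. 149. 151. 151. 150. 150. 150. 150. 150.
 202. 202. 201. 201. 201. 201. 202.]
295 [195. 195. 195. 195. 195. 195. 144. 145. 147. 146. 145. 146. 145. 146.
 196. 196. 197. 196. 197. 195. 196.]
300 [193. 196. 196. 150. 150. 150. 141. 143. 142. 142. 141. 142. 141. 141.
 150. 151. 149. 149. 194. 194. 196.]
310 [197. 197. 143. 142. 143. 140. 133. 134. 134. 134. 134. 134. 134. 134.
 134. 141. 141. 143. 141. 198. 197.]
320 [198. 135. 135. 134. 135. 134. 127. 127. 126. 126. 128. 126. 127. 129.
 128. 134. 133. 135. 134. 200. 198.]
330 [201. 129. 128. 128. 128. 128. 121. 120. 120. 121. 122. 121. 121. 121.
 120. 128. 127. 128. 129. 128. 202.]
```

View pics/c4.png

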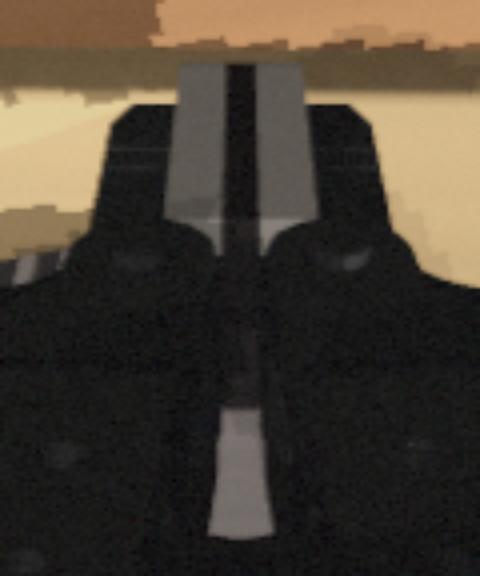

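View pics/c5.png

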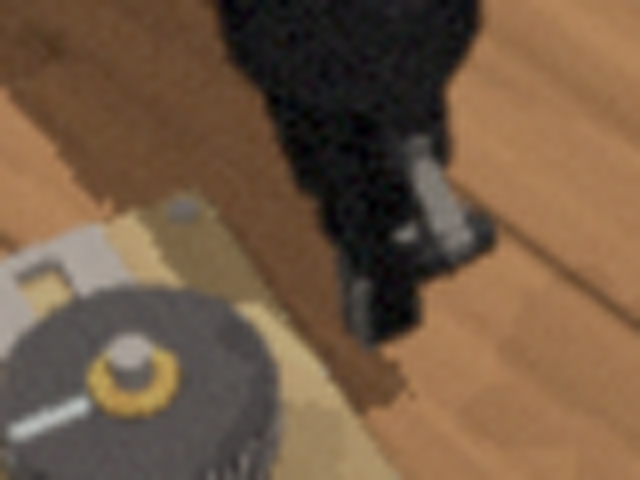

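```bash
cat >> h.py <<'E'
def loop(C,d,step,start,hull=((11,7),(5,14.5)),n=30):
    # centre of finger around wheel, mm, jig frame, ccw; starts nearest `start`
    R=44.5-d;pts=[]
    V=[np.array([sx*a,sy*b]) for a,b in hull for sx in(1,-1) for sy in(1,-1)]
    A=np.arange(0,2*np.pi,np.pi/1800)
    P=[]
    for a in A:
        n_=np.array([np.cos(a),np.sin(a)]);v=max(V,key=lambda v:v@n_);P.append(np.array(C)+R*n_+v)
    P=np.array(P+[P[0]]);
    D=[P[0]]
    for i in range(1,len(P)):
        g=np.linalg.norm(P[i]-P[i-1]);m=max(1,int(g/.2))
        D+= [P[i-1]+(P[i]-P[i-1])*k/m for k in range(1,m+1)]
    D=np.array(D[:-1]);k=np.linalg.norm(D-start,axis=1).argmin();D=np.roll(D,-k,0)
    s=np.r_[0,np.cumsum(np.linalg.norm(np.diff(D,axis=0),axis=1))];print('len',s[-1])
    T=np.arange(1,n+1)*step%s[-1]
    W=np.c_[np.interp(T,s,D[:,0]),np.interp(T,s,D[:,1])]
    prev=np.array(start,float)
    for i,w in enumerate(W):
        e=w-prev;q=np.array([np.round((e[1]*1+e[0]*.0087)*2)/2,np.round((e[0]-e[1]*.0087)*2)/2])
        prev=prev+[q[1]+q[0]*.0087,q[0]-q[1]*.0087]
        print(i+1,'to',prev.round(1),'dx,dy',q)
E
python3 - <<'E'
from h import *
loop((2.3,-2.5),2,10,(-51,-8))
E
```

```text
len 353.25302730632245
1 to [-50.6 -18. ] dx,dy [-10.    0.5]
2 to [-47.2 -27.5] dx,dy [-9.5  3.5]
3 to [-42.2 -36.1] dx,dy [-8.5  5. ]
4 to [-35.8 -43.6] dx,dy [-7.5  6.5]
5 to [-28.9 -50.7] dx,dy [-7.  7.]
6 to [-19.9 -55.8] dx,dy [-5.  9.]
7 to [-10.4 -58.9] dx,dy [-3.   9.5]
8 to [ -0.4 -59.4] dx,dy [-0.5 10. ]
9 to [  9.6 -59.5] dx,dy [ 0. 10.]
10 to [ 19.1 -57.6] dx,dy [2.  9.5]
11 to [ 28.6 -53.7] dx,dy [4.  9.5]
12 to [ 36.7 -47.8] dx,dy [6. 8.]
13 to [ 43.2 -40.3] dx,dy [7.5 6.5]
14 to [ 49.3 -32.4] dx,dy [8. 6.]
15 to [ 53.4 -23.4] dx,dy [9. 4.]
16 to [ 55.5 -13.9] dx,dy [9.5 2. ]
17 to [56.  -3.9] dx,dy [10.   0.5]
18 to [55.6  6.1] dx,dy [10.  -0.5]
19 to [54.2 16.1] dx,dy [10.  -1.5]
20 to [50.3 25.1] dx,dy [ 9. -4.]
21 to [44.4 33.7] dx,dy [ 8.5 -6. ]
22 to [38.4 41.2] dx,dy [ 7.5 -6. ]
23 to [30.5 47.8] dx,dy [ 6.5 -8. ]
24 to [21.5 51.9] dx,dy [ 4. -9.]
25 to [12.  54.5] dx,dy [ 2.5 -9.5]
26 to [ 2.  54.5] dx,dy [ -0. -10.]
27 to [-8.  54.1] dx,dy [ -0.5 -10. ]
28 to [-18.   51.7] dx,dy [ -2.5 -10. ]
29 to [-26.5  47.3] dx,dy [-4.5 -8.5]
30 to [-34.1  40.9] dx,dy [-6.5 -7.5]
```

>>> drive_tool:
  steps: [-0.01, 0.0005, 0, 0, 0, 0, 1, -0.0095, 0.0035, 0, 0, 0, 0, 1, -0.0085, 0.005, 0, 0, 0, 0, 1, -0.0075, 0.0065, 0, 0, 0, 0, 1, 0, 0, 0, 0, 0, 0, 1]

```text
clock: 4.9
eef_pos: [0.5129, -0.1916, 0.1058]
tool_rot: [0.787, 0.617, -0.001, 0.001]
ft_force: [-3.9, -4.0, -0.3]
grip_width: 0.0004
```

```bash
sed -i 's/def W(x,y):return/def W(x,y):\n        x+=.0025;y-=.0025\n        return/' h.py
python3 - <<'E'
from h import *
st();wheel('r2')
E
```

```text
t 4.90 jig xy mm [-33.4 -45.4] tipz 33.2 yaw rel jig+y deg 0.35 Fjig [-2.8 -4.8 -0.3] tilt [-0.0005 -0.0036]
mark deg (ccw from jig+x) 84.4 contrast 99.3
```

>>> drive_tool:
  steps: [-0.007, 0.007, 0, 0, 0, 0, 1, -0.005, 0.009, 0, 0, 0, 0, 1, -0.003, 0.0095, 0, 0, 0, 0, 1, -0.0005, 0.01, 0, 0, 0, 0, 1, 0, 0.01, 0, 0, 0, 0, 1, 0.002, 0.0095, 0, 0, 0, 0, 1, 0.004, 0.0095, 0, 0, 0, 0, 1, 0, 0, 0, 0, 0, 0, 1]

```text
clock: 5.62
eef_pos: [0.5765, -0.2141, 0.1065]
tool_rot: [0.786, 0.618, 0.002, 0.002]
ft_force: [0.5, 0.3, -0.7]
grip_width: -0.0002
```

Run:
```python
from h import *
st();wheel('r3',.4)
```

```text
t 5.62 jig xy mm [ 33.8 -51.8] tipz 33.9 yaw rel jig+y deg 0.51 Fjig [ 0.4  0.4 -0.7] tilt [ 0.0057 -0.0015]
mark deg (ccw from jig+x) 94.1 contrast 106.0
```

Run:
```python
from h import *
st()
loop((2.3,-2.5),2.5,10,(33.5,-51.8),n=20)
```

```text
t 5.67 jig xy mm [ 32.4 -51.9] tipz 33.6 yaw rel jig+y deg 0.5 Fjig [-1.3 -1.1 -0.1] tilt [ 0.0035 -0.0012]
len 350.2391908972255
1 to [ 39.6 -43.9] dx,dy [8. 6.]
2 to [ 46.1 -35.9] dx,dy [8.  6.5]
3 to [ 51.2 -27.5] dx,dy [8.5 5. ]
4 to [ 54.3 -18. ] dx,dy [9.5 3. ]
5 to [55.4 -8. ] dx,dy [10.  1.]
6 to [55.5  2. ] dx,dy [10. -0.]
7 to [54.6 12. ] dx,dy [10. -1.]
8 to [51.6 21.5] dx,dy [ 9.5 -3. ]
9 to [46.7 30.1] dx,dy [ 8.5 -5. ]
10 to [40.3 38.1] dx,dy [ 8.  -6.5]
11 to [33.3 45.2] dx,dy [ 7. -7.]
12 to [24.9 50.3] dx,dy [ 5.  -8.5]
13 to [15.4 53.4] dx,dy [ 3.  -9.5]
14 to [ 5.4 54. ] dx,dy [  0.5 -10. ]
15 to [-4.6 54. ] dx,dy [ -0. -10.]
16 to [-14.6  52.1] dx,dy [ -2. -10.]
17 to [-23.6  48.2] dx,dy [-4. -9.]
18 to [-31.7  42.3] dx,dy [-6. -8.]
19 to [-38.3  34.8] dx,dy [-7.5 -6.5]
20 to [-44.3  26.9] dx,dy [-8. -6.]
```

View pics/r3_rect.png

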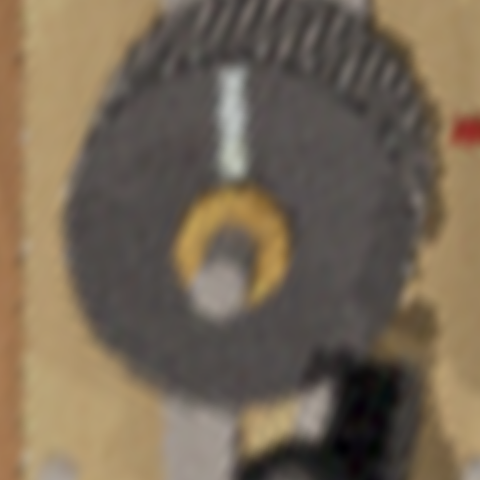

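View pics/r3.png

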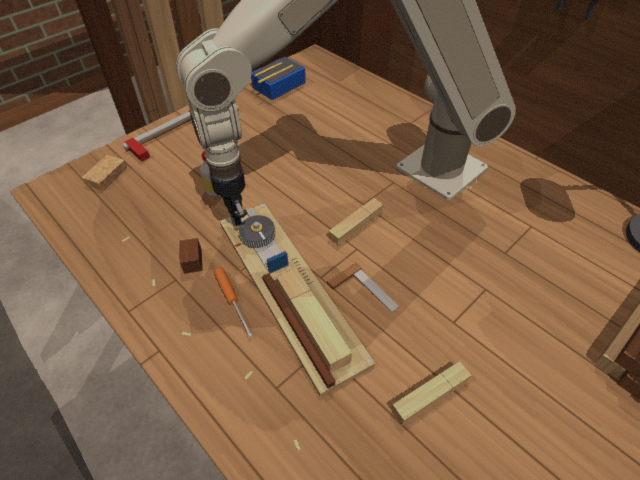

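Run:
```python
from h import *
loop((2.4,0.),2,10,(32.4,-51.9),n=22)
```

```text
len 353.3799104861856
1 to [ 38.5 -43.5] dx,dy [8.5 6. ]
2 to [ 45.  -35.5] dx,dy [8.  6.5]
3 to [ 50.6 -27.6] dx,dy [8.  5.5]
4 to [ 54.2 -18.1] dx,dy [9.5 3.5]
5 to [55.8 -8.1] dx,dy [10.   1.5]
6 to [55.9  1.9] dx,dy [10.  0.]
7 to [55.5 11.9] dx,dy [10.  -0.5]
8 to [53.5 21.4] dx,dy [ 9.5 -2. ]
9 to [49.1 30.5] dx,dy [ 9.  -4.5]
10 to [42.7 38. ] dx,dy [ 7.5 -6.5]
11 to [36.2 45.6] dx,dy [ 7.5 -6.5]
12 to [28.3 51.6] dx,dy [ 6. -8.]
13 to [18.8 55.2] dx,dy [ 3.5 -9.5]
14 to [ 8.8 56.8] dx,dy [  1.5 -10. ]
15 to [-1.2 56.9] dx,dy [  0. -10.]
16 to [-10.7  56. ] dx,dy [-1.  -9.5]
17 to [-20.2  53.1] dx,dy [-3.  -9.5]
18 to [-28.7  48.1] dx,dy [-5.  -8.5]
19 to [-35.8  40.7] dx,dy [-7.5 -7. ]
20 to [-42.4  33.3] dx,dy [-7.5 -6.5]
21 to [-47.4  24.3] dx,dy [-9. -5.]
22 to [-50.5  14.8] dx,dy [-9.5 -3. ]
```

>>> drive_tool:
  steps: [0.0085, 0.006, 0, 0, 0, 0, 1, 0.008, 0.0065, 0, 0, 0, 0, 1, 0.008, 0.0055, 0, 0, 0, 0, 1, 0, 0, 0, 0, 0, 0, 1]

```text
clock: 6.0
eef_pos: [0.5992, -0.1935, 0.1067]
tool_rot: [0.786, 0.619, 0.001, 0.003]
ft_force: [5.1, -3.1, -0.8]
grip_width: 0.0002
```

Run:
```python
from h import *
st();wheel('r4',.4);st()
```

```text
t 6.00 jig xy mm [ 50.7 -26.2] tipz 34.1 yaw rel jig+y deg 0.54 Fjig [ 5.6 -1.7 -0.8] tilt [ 0.0054 -0.0023]
mark deg (ccw from jig+x) 132.2 contrast 98.8
t 6.05 jig xy mm [ 50.6 -26.4] tipz 34.2 yaw rel jig+y deg 0.54 Fjig [ 4.2 -1.9 -1.9] tilt [ 0.0056 -0.0022]
```

>>> drive_tool:
  steps: [0.0095, 0.0035, 0, 0, 0, 0, 1, 0.01, 0.0015, 0, 0, 0, 0, 1, 0.01, 0, 0, 0, 0, 0, 1, 0.01, -0.0005, 0, 0, 0, 0, 1, 0.0095, -0.002, 0, 0, 0, 0, 1, 0, 0, 0, 0, 0, 0, 1]

```text
clock: 6.55
eef_pos: [0.6126, -0.1442, 0.107]
tool_rot: [0.785, 0.619, 0.003, 0.001]
ft_force: [6.1, 2.1, 0.3]
grip_width: 0.0001
```

Run:
```python
from h import *
st();wheel('r5',.5);st()
```

```text
t 6.55 jig xy mm [51.7 24.9] tipz 34.4 yaw rel jig+y deg 0.66 Fjig [5.4 3.5 0.3] tilt [0.0054 0.0015]
mark deg (ccw from jig+x) -156.8 contrast 99.6
t 6.60 jig xy mm [51.8 24.5] tipz 34.5 yaw rel jig+y deg 0.64 Fjig [ 4.9  3.3 -0. ] tilt [0.0056 0.0018]
```

>>> drive_tool:
  steps: [0.009, -0.0045, 0, 0, 0, 0, 1, 0.0075, -0.0065, 0, 0, 0, 0, 1, 0.0065, -0.0075, 0, 0, 0, 0, 1, 0.0045, -0.0085, 0, 0, 0, 0, 1, 0.002, -0.0095, 0, 0, 0, 0, 1, 0, 0, 0, 0, 0, 0, 1]

```text
clock: 7.1
eef_pos: [0.5828, -0.1046, 0.1072]
tool_rot: [0.785, 0.62, 0.005, -0.002]
ft_force: [3.9, 10.9, 2.6]
grip_width: -0.0001
```

Run:
```python
from h import *
st();wheel('r6',.7);st()
```

```text
t 7.10 jig xy mm [13.2 56. ] tipz 34.6 yaw rel jig+y deg 0.73 Fjig [ 1.1 11.5  2.6] tilt [0.0047 0.0088]
mark deg (ccw from jig+x) 120.7 contrast 67.9
t 7.15 jig xy mm [13.4 56. ] tipz 34.6 yaw rel jig+y deg 0.72 Fjig [ 0.2 12.3  3. ] tilt [0.0046 0.0089]
```

View pics/r6_rect.png

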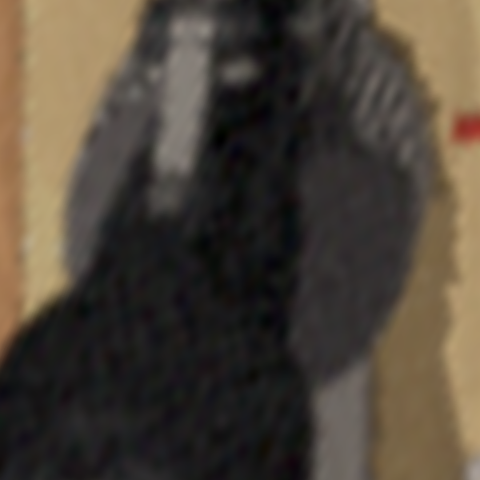

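>>> drive_tool:
  steps: [0.002, -0.01, 0, 0, 0, 0, 1, 0, -0.01, 0, 0, 0, 0, 1, -0.001, -0.0095, 0, 0, 0, 0, 1, -0.0025, -0.0095, 0, 0, 0, 0, 1, -0.0045, -0.009, 0, 0, 0, 0, 1, -0.007, -0.0075, 0, 0, 0, 0, 1, -0.008, -0.0065, 0, 0, 0, 0, 1, 0, 0, 0, 0, 0, 0, 1]

```text
clock: 7.82
eef_pos: [0.5144, -0.1159, 0.1057]
tool_rot: [0.787, 0.618, -0.001, -0.001]
ft_force: [-0.5, 0.6, -1.0]
grip_width: 0.0003
```

Run:
```python
from h import *
st();wheel('r7',1.);st()
```

```text
t 7.82 jig xy mm [-50.4  28.4] tipz 33.1 yaw rel jig+y deg 0.4 Fjig [-0.7  0.5 -1. ] tilt [-0.0024 -0.    ]
mark deg (ccw from jig+x) -18.6 contrast 99.0
t 7.87 jig xy mm [-49.4  28.9] tipz 33.3 yaw rel jig+y deg 0.4 Fjig [0.1 0.5 1.1] tilt [-0.0008  0.0003]
```

View pics/r7_rect.png

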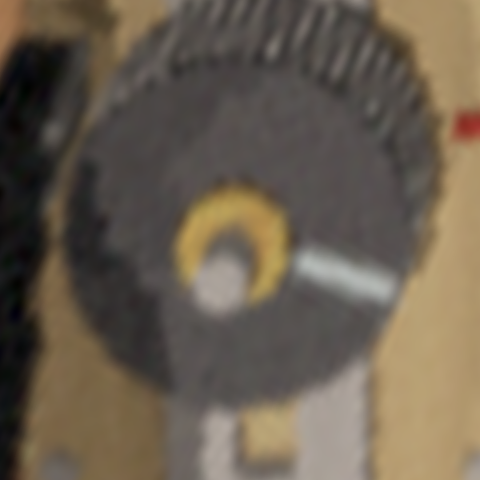

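Run:
```python
from h import *
loop((2.4,0.),2,10,(-49.4,28.9),hull=((11,7),(5,12)),n=36)
```

```text
len 346.2021636811599
1 to [-49.5  17.9] dx,dy [-11.  -0.]
2 to [-51.1   7.9] dx,dy [-10.   -1.5]
3 to [-51.2  -2.1] dx,dy [-10.   0.]
4 to [-50.8 -12.1] dx,dy [-10.    0.5]
5 to [-48.3 -21.6] dx,dy [-9.5  2.5]
6 to [-43.9 -30.7] dx,dy [-9.   4.5]
7 to [-37.5 -38.2] dx,dy [-7.5  6.5]
8 to [-29.5 -44.8] dx,dy [-6.5  8. ]
9 to [-21.6 -50.3] dx,dy [-5.5  8. ]
10 to [-12.1 -53.4] dx,dy [-3.   9.5]
11 to [ -2.1 -54.5] dx,dy [-1. 10.]
12 to [  7.9 -54.6] dx,dy [ 0. 10.]
13 to [ 17.9 -53.2] dx,dy [ 1.5 10. ]
14 to [ 26.9 -49.8] dx,dy [3.5 9. ]
15 to [ 35.5 -43.8] dx,dy [6.  8.5]
16 to [ 43.  -37.4] dx,dy [6.5 7.5]
17 to [ 49.1 -30. ] dx,dy [7.5 6. ]
18 to [ 53.7 -21. ] dx,dy [9.  4.5]
19 to [ 55.8 -11. ] dx,dy [10.  2.]
20 to [55.8 -1. ] dx,dy [10.  0.]
21 to [55.9  9. ] dx,dy [10. -0.]
22 to [54. 19.] dx,dy [10. -2.]
23 to [50.6 28. ] dx,dy [ 9.  -3.5]
24 to [44.7 36.1] dx,dy [ 8. -6.]
25 to [37.2 42.6] dx,dy [ 6.5 -7.5]
26 to [28.8 48.7] dx,dy [ 6.  -8.5]
27 to [19.8 52.8] dx,dy [ 4. -9.]
28 to [ 9.8 54.4] dx,dy [  1.5 -10. ]
29 to [-0.2 54.5] dx,dy [  0. -10.]
30 to [-10.2  54.1] dx,dy [ -0.5 -10. ]
31 to [-19.7  51.1] dx,dy [-3.  -9.5]
32 to [-28.2  46.2] dx,dy [-5.  -8.5]
33 to [-35.8  39.8] dx,dy [-6.5 -7.5]
34 to [-42.9  32.3] dx,dy [-7.5 -7. ]
35 to [-47.9  23.9] dx,dy [-8.5 -5. ]
36 to [-50.5  13.9] dx,dy [-10.   -2.5]
```

>>> drive_tool:
  steps: [-0.011, 0, 0, 0, 0, 0, 1, -0.01, -0.0015, 0, 0, 0, 0, 1, -0.01, 0, 0, 0, 0, 0, 1, -0.01, 0.0005, 0, 0, 0, 0, 1, -0.0095, 0.0025, 0, 0, 0, 0, 1, -0.009, 0.0045, 0, 0, 0, 0, 1, -0.0075, 0.0065, 0, 0, 0, 0, 1, 0, 0, 0, 0, 0, 0, 1]

```text
clock: 8.53
eef_pos: [0.51, -0.1859, 0.1052]
tool_rot: [0.787, 0.617, -0.004, -0.001]
ft_force: [-8.6, -4.8, 3.7]
grip_width: 0.0001
```

Run:
```python
from h import *
st();wheel('r8',1.2)
```

```text
t 8.53 jig xy mm [-37.6 -40.6] tipz 32.6 yaw rel jig+y deg 0.32 Fjig [-7.2 -6.7  3.7] tilt [-0.0076 -0.0035]
mark deg (ccw from jig+x) 78.5 contrast 96.8
```

>>> drive_tool:
  steps: [-0.0065, 0.008, 0, 0, 0, 0, 1, -0.0055, 0.008, 0, 0, 0, 0, 1, -0.003, 0.0095, 0, 0, 0, 0, 1, -0.001, 0.01, 0, 0, 0, 0, 1, 0, 0.01, 0, 0, 0, 0, 1, 0.0015, 0.01, 0, 0, 0, 0, 1, 0.0035, 0.009, 0, 0, 0, 0, 1, 0, 0, 0, 0, 0, 0, 1]

```text
clock: 9.25
eef_pos: [0.5752, -0.2113, 0.1059]
tool_rot: [0.786, 0.618, 0.0, 0.002]
ft_force: [3.3, -6.1, -1.5]
grip_width: -0.0002
```

Run:
```python
from h import *
st();wheel('r9',1.4)
```

```text
t 9.25 jig xy mm [ 31.8 -49.4] tipz 33.3 yaw rel jig+y deg 0.43 Fjig [ 4.7 -5.2 -1.5] tilt [ 0.003  -0.0037]
mark deg (ccw from jig+x) -172.3 contrast 92.4
```

>>> drive_tool:
  steps: [0.006, 0.0085, 0, 0, 0, 0, 1, 0.0065, 0.0075, 0, 0, 0, 0, 1, 0.0075, 0.006, 0, 0, 0, 0, 1, 0.009, 0.0045, 0, 0, 0, 0, 1, 0.01, 0.002, 0, 0, 0, 0, 1, 0.01, 0, 0, 0, 0, 0, 1, 0.01, 0, 0, 0, 0, 0, 1, 0, 0, 0, 0, 0, 0, 1]

```text
clock: 9.97
eef_pos: [0.6147, -0.1554, 0.1058]
tool_rot: [0.785, 0.62, 0.0, -0.001]
ft_force: [-0.2, -0.5, -1.1]
grip_width: -0.0
```

Run:
```python
from h import *
st();wheel('r10',1.75)
```

```text
t 9.97 jig xy mm [56.5 14.6] tipz 33.2 yaw rel jig+y deg 0.69 Fjig [-0.1 -0.6 -1.1] tilt [-0.0005  0.0011]
mark deg (ccw from jig+x) -152.0 contrast 102.5
```

View pics/r10_rect.png

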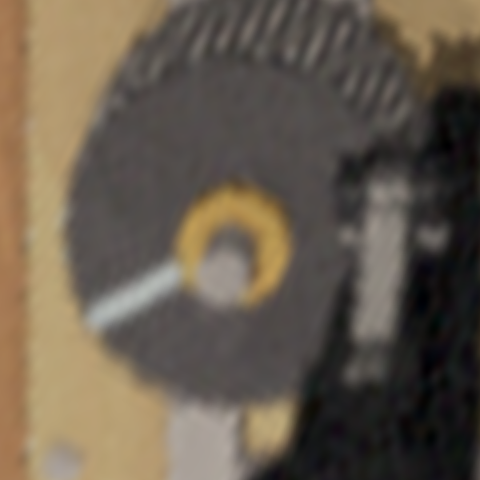

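Run:
```python
from h import *
st()
loop((1.5,0.),2,10,(56.2,14.6),hull=((10,7),(5,12)),n=20)
```

```text
t 10.02 jig xy mm [56.6 13.5] tipz 33.3 yaw rel jig+y deg 0.65 Fjig [-0.  -0.7  0.8] tilt [-0.0006  0.0002]
len 343.24543620156294
1 to [50.8 23.6] dx,dy [ 9.  -5.5]
2 to [45.9 32.2] dx,dy [ 8.5 -5. ]
3 to [38.9 39.8] dx,dy [ 7.5 -7. ]
4 to [31.5 46.3] dx,dy [ 6.5 -7.5]
5 to [23.  51.4] dx,dy [ 5.  -8.5]
6 to [13. 54.] dx,dy [  2.5 -10. ]
7 to [ 3.  54.6] dx,dy [  0.5 -10. ]
8 to [-7.  54.2] dx,dy [ -0.5 -10. ]
9 to [-16.5  52.2] dx,dy [-2.  -9.5]
10 to [-25.5  48.3] dx,dy [-4. -9.]
11 to [-33.6  41.9] dx,dy [-6.5 -8. ]
12 to [-40.6  34.9] dx,dy [-7. -7.]
13 to [-46.2  27. ] dx,dy [-8.  -5.5]
14 to [-49.8  17.5] dx,dy [-9.5 -3.5]
15 to [-50.9   7.5] dx,dy [-10.  -1.]
16 to [-51.   -2.5] dx,dy [-10.  -0.]
17 to [-50.5 -12.5] dx,dy [-10.    0.5]
18 to [-48.1 -22. ] dx,dy [-9.5  2.5]
19 to [-43.7 -31. ] dx,dy [-9.   4.5]
20 to [-37.3 -38.6] dx,dy [-7.5  6.5]
```

>>> drive_tool:
  steps: [0.009, -0.0055, 0, 0, 0, 0, 1, 0.0085, -0.005, 0, 0, 0, 0, 1, 0.0075, -0.007, 0, 0, 0, 0, 1, 0.0065, -0.0075, 0, 0, 0, 0, 1, 0.005, -0.0085, 0, 0, 0, 0, 1, 0.0025, -0.01, 0, 0, 0, 0, 1, 0.0005, -0.01, 0, 0, 0, 0, 1, 0, 0, 0, 0, 0, 0, 1]

```text
clock: 10.68
eef_pos: [0.5722, -0.1015, 0.107]
tool_rot: [0.785, 0.62, 0.005, -0.003]
ft_force: [2.6, 16.4, 3.6]
grip_width: -0.0001
```

Run:
```python
from h import *
st();wheel('r11',1.8)
```

```text
t 10.68 jig xy mm [ 2.2 56.5] tipz 34.4 yaw rel jig+y deg 0.75 Fjig [-1.5 16.5  3.6] tilt [0.0039 0.0119]
mark deg (ccw from jig+x) -49.0 contrast 78.4
```

View pics/r11_rect.png

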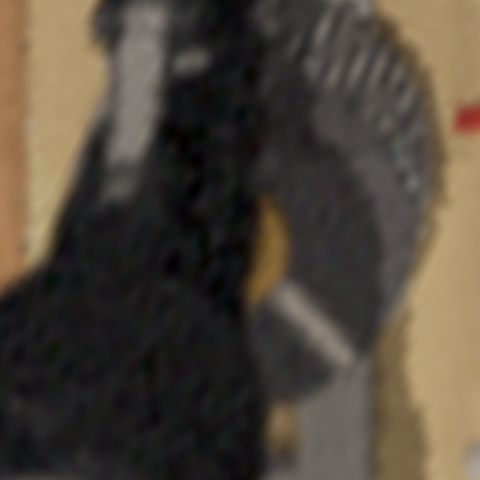

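>>> drive_tool:
  steps: [0.0005, -0.01, 0, 0, 0, 0, 1, -0.0005, -0.01, 0, 0, 0, 0, 1, 0, 0, 0, 0, 0, 0, 1, 0.008, -0.003, 0, 0, 0, 0, 1, 0, -0.02, 0, 0, 0, 0, 1, -0.01, -0.025, 0, 0, 0, 0, 1, -0.025, -0.01, 0, 0, 0, 0, 1, 0, 0, 0, 0, 0, 0, 1]

```text
clock: 11.4
eef_pos: [0.4857, -0.1166, 0.1056]
tool_rot: [0.787, 0.617, -0.002, -0.001]
ft_force: [-0.3, -0.8, -0.4]
grip_width: -0.0001
```

Run:
```python
from h import *
st();wheel('r12',1.95)
```

```text
t 11.40 jig xy mm [-78.   20.7] tipz 33.0 yaw rel jig+y deg 0.34 Fjig [-0.1 -0.9 -0.4] tilt [-0.0042 -0.0016]
mark deg (ccw from jig+x) -10.7 contrast 97.5
```

View pics/r12_rect.png

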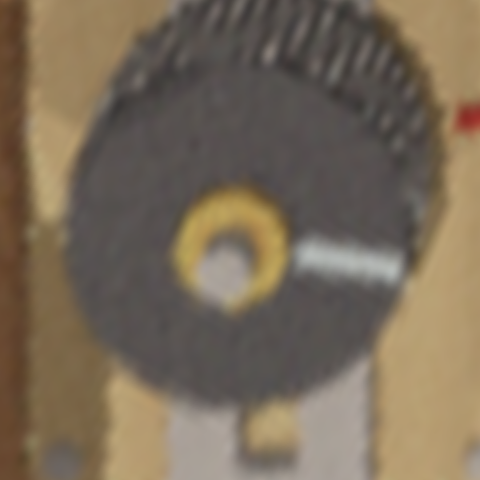

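Run:
```python
from h import *
import h
h.snap=lambda c,f:None
h.wheel('sc0');h.wheel('sc2');h.wheel('r12',1.95)
# direct direction of the mark: white pixels line fit in rectified wheel view
for f in('sc0','sc2','r12'):
    im=cv2.imread('pics/%s_rect.png'%f);m=(im.min(2)>125).astype(np.uint8);m[:, :285]=0;m[:,415:]=0;m[:180]=0;m[330:]=0
    y,x=np.nonzero(m);vx,vy,a,b=cv2.fitLine(np.float32(np.c_[x,y]),cv2.DIST_L2,0,.01,.01).ravel();print(f,len(x),np.degrees(np.arctan2(-vy,vx)),a,b)
```

```text
mark deg (ccw from jig+x) -0.4 contrast 97.2
mark deg (ccw from jig+x) -0.5 contrast 99.6
mark deg (ccw from jig+x) -10.7 contrast 97.5
sc0 2749 0.76462954 348.77045 241.016
sc2 2920 -3.4640179 349.43494 242.17705
r12 2956 -9.359736 348.3092 260.8772
```

>>> drive_tool:
  steps: [-0.015, 0.012, 0, 0, 0, 0, 1, 0, 0.01, 0, 0, 0, 0, 1, 0, 0, 0, 0, 0, 0, 1, 0, 0, 0, 0, 0, 0, 1]

```text
clock: 11.78
eef_pos: [0.5069, -0.1349, 0.1054]
tool_rot: [0.786, 0.618, -0.001, -0.001]
ft_force: [-3.4, -0.1, 0.0]
grip_width: 0.0003
```

Run:
```python
from h import *
st()
```

```text
t 11.78 jig xy mm [-53.1   8.1] tipz 32.8 yaw rel jig+y deg 0.45 Fjig [-3.3 -0.9  0. ] tilt [-0.0024 -0.0001]
```

Touching with 3 N; press a little and stroke 7.5 mm.

>>> drive_tool:
  steps: [0, 0.001, 0, 0, 0, 0, 1, -0.0025, 0, 0, 0, 0, 0, 1, -0.0025, 0, 0, 0, 0, 0, 1, -0.0025, 0, 0, 0, 0, 0, 1, 0, 0, 0, 0, 0, 0, 1]

```text
clock: 12.2
eef_pos: [0.5052, -0.1416, 0.1054]
tool_rot: [0.786, 0.618, -0.001, -0.002]
ft_force: [-4.9, 2.0, 0.5]
grip_width: -0.0001
```

Run:
```python
from h import *
st();wheel('r13',2)
```

```text
t 12.20 jig xy mm [-53.    1.2] tipz 32.8 yaw rel jig+y deg 0.51 Fjig [-5.2  0.8  0.5] tilt [-0.0033  0.0015]
mark deg (ccw from jig+x) -2.6 contrast 103.6
```

View pics/r13_rect.png

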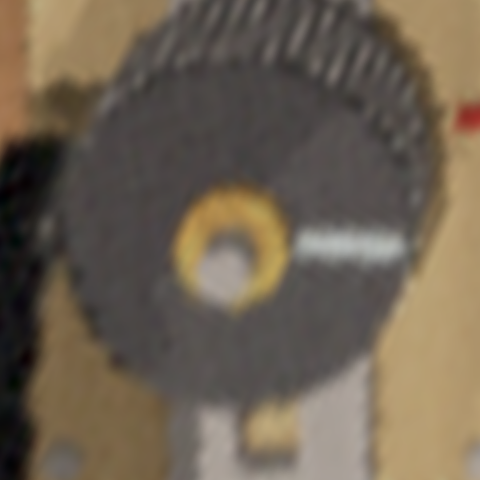

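>>> drive_tool:
  steps: [-0.0015, 0, 0, 0, 0, 0, 1, 0, 0, 0, 0, 0, 0, 1, 0, -0.015, 0, 0, 0, 0, 1, 0, -0.03, -0.02, 0, 0, 0, 1, 0, -0.04, 0, 0, 0, 0, 1, 0, -0.04, 0, 0, 0, 0, 1, 0, 0, 0, 0, 0, 0, 1]

```text
clock: 12.83
eef_pos: [0.3739, -0.1109, 0.1233]
tool_rot: [0.786, 0.618, -0.004, -0.006]
ft_force: [-3.0, 1.6, -1.4]
grip_width: 0.0002
```

Run:
```python
from h import *
st();wheel('r14',2);snap('top','top2')
import h
h.snap=lambda c,f:None
p=load('top2')['p'][195:275,310:440,::-1]
cv2.imwrite('pics/c6.png',cv2.resize(p,None,fx=6,fy=6,interpolation=cv2.INTER_CUBIC))
```

```text
t 12.83 jig xy mm [-187.9   -1.1] tipz 50.7 yaw rel jig+y deg 0.51 Fjig [-3.3  0.8 -1.4] tilt [-0.0143  0.0043]
mark deg (ccw from jig+x) -0.9 contrast 97.6
```

View pics/c6.png

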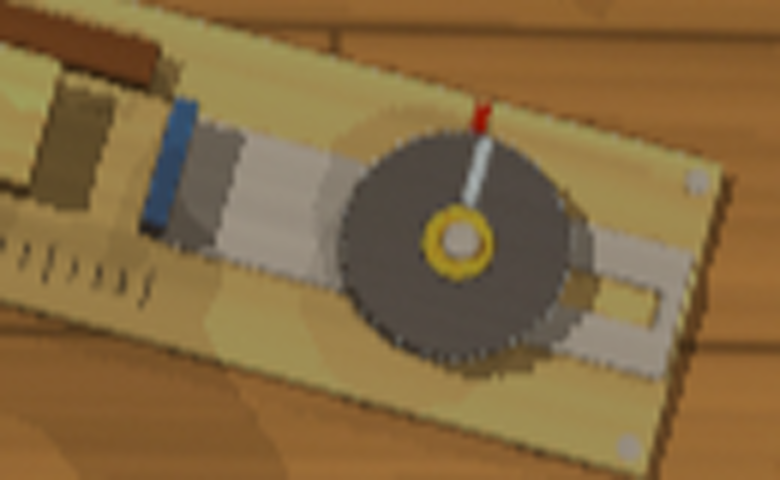

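View pics/r14.png

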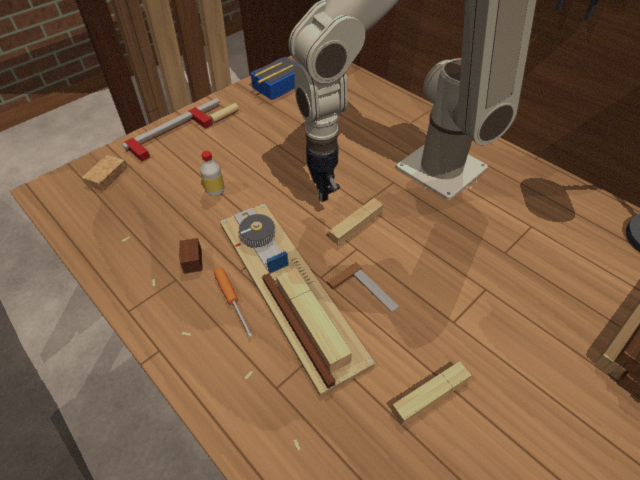

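Run:
```python
from h import *
for f in('top0','top2'):
    z=load(f);d=z['d'][224:250,372:402];print(f,'wheel med depth',np.median(d[:8]), np.median(z['d'][228:250,372:382]))
    p=z['p'];c=cv2.resize(p[212:262,360:415],None,fx=8,fy=8,interpolation=cv2.INTER_CUBIC)
    hsv=cv2.cvtColor(c,cv2.COLOR_RGB2HSV)
    yel=(hsv[:,:,0]>18)&(hsv[:,:,0]<35)&(hsv[:,:,1]>130); 
    m=(c.min(2)>125);m[190:]=0;y,x=np.nonzero(m)
    y2,x2=np.nonzero(yel[150:280,130:300]);cx,cy=x2.mean()+130,y2.mean()+150
    vx,vy,a,b=cv2.fitLine(np.float32(np.c_[x,y]),cv2.DIST_L2,0,.01,.01).ravel()
    print(len(x),'dir',np.degrees(np.arctan2(-vy,vx)),'from cap',np.degrees(np.arctan2(cy-y.mean(),x.mean()-cx)),cx,cy)
```

```text
top0 wheel med depth 1.2053668 1.2030013
4491 dir -6.907358 from cap 128.77654143404501 205.8531050955414 194.45382165605096
top2 wheel med depth 1.2007213 1.1980984
5032 dir -5.5478344 from cap 137.0028752598391 209.44262626262628 193.04969696969698
```

Run:
```python
from h import *
def an(f,cx,cy):
    p=load(f)['p'].astype(np.float32)
    pol=cv2.warpPolar(cv2.resize(p,None,fx=4,fy=4,interpolation=cv2.INTER_CUBIC),(100,1440),((cx+.5)*4-.5,(cy+.5)*4-.5),100,cv2.WARP_POLAR_LINEAR)
    pr=pol[:,38:64].min(2).mean(1)   # px/4: 9.5..16 px
    s=pr.copy();s[:]=np.roll(pr,0);k=s.argmax();w=np.arange(-60,61);v=np.clip(s[(k+w)%1440]-np.median(s)-15,0,None)
    return -(k+(w*v).sum()/v.sum())/4+360
for f,h in(('top0',.05),('top2',.055)):
    z=load(f);c=w2px(z,[Q[0],Q[1],h])[0];x=w2px(z,[Q[0]+np.cos(Q[2])*.03,Q[1]+np.sin(Q[2])*.03,h])[0]-c
    print(f,c,[round(an(f,c[0]+a,c[1]),2) for a in(-.3,0,.3)],'jig+x',np.degrees(np.arctan2(-x[1],x[0])))
```

```text
top0 [385.64305334 235.6743738 ] [np.float64(74.98), np.float64(76.33), np.float64(77.62)] jig+x 75.23279820665744
top2 [385.95022249 235.42920498] [np.float64(74.35), np.float64(75.71), np.float64(77.05)] jig+x 75.23520584868508
```

>>> drive_tool:
  steps: [0, 0, -0.04, 0, 0, 0, 1, 0.016, 0.037, 0, 0, 0, 0, 1, 0.016, 0.037, 0, 0, 0, 0, 1, 0.016, 0.037, 0, 0, 0, 0, 1, 0.016, 0.037, 0, 0, 0, 0, 1, 0.016, 0.037, 0, 0, 0, 0, 1, 0, 0, 0, 0, 0, 0, 1, 0, 0, 0, 0, 0, 0, 1]

```text
clock: 13.6
eef_pos: [0.5874, -0.0796, 0.1651]
tool_rot: [0.785, 0.619, 0.001, 0.001]
ft_force: [-0.8, -0.1, 0.0]
grip_width: 0.0002
```

Run:
```python
from h import *
st()
```

```text
t 13.60 jig xy mm [11.6 81.4] tipz 92.5 yaw rel jig+y deg 0.61 Fjig [-0.7 -0.2  0. ] tilt [ 0.0029 -0.0004]
```

>>> drive_tool:
  steps: [0, -0.01, 0.012, 0, 0, 0, 1, 0, 0, 0.018, 0, 0, 0, 1, 0, 0, 0.018, 0, 0, 0, 1, 0, 0, 0, 0, 0, 0, 1]

```text
clock: 13.93
eef_pos: [0.5715, -0.0778, 0.115]
tool_rot: [0.786, 0.618, -0.002, -0.002]
ft_force: [-1.9, -0.2, 0.5]
grip_width: 0.0001
```

Run:
```python
from h import *
st();snap('scene','s3')
p=load('s3')['p'][170:330,190:390,::-1]
cv2.imwrite('pics/c7.png',cv2.resize(p,None,fx=4,fy=3.75,interpolation=cv2.INTER_CUBIC))
```

```text
t 13.93 jig xy mm [-4.4 79.3] tipz 42.4 yaw rel jig+y deg 0.48 Fjig [-1.8 -0.7  0.5] tilt [-0.0052  0.0007]
```

View pics/c7.png

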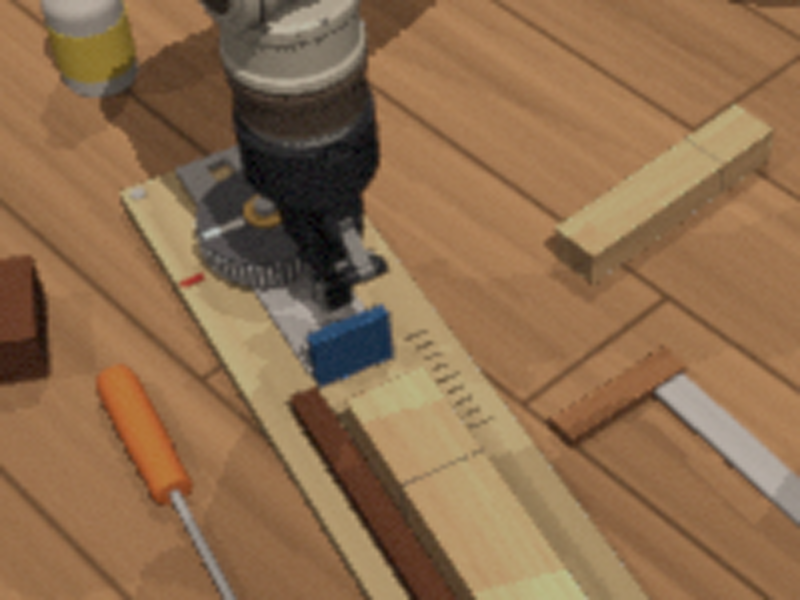

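>>> drive_tool:
  steps: [0.006, 0.002, 0, 0, 0, 0, 1, 0.005, 0, 0, 0, 0, 0, 1, 0.002, 0, 0, 0, 0, 0, 1, 0.002, 0, 0, 0, 0, 0, 1, 0.002, 0, 0, 0, 0, 0, 1, 0.002, 0, 0, 0, 0, 0, 1, 0, 0, 0, 0, 0, 0, 1]

```text
clock: 14.57
eef_pos: [0.5807, -0.0599, 0.1185]
tool_rot: [0.786, 0.618, 0.0, 0.001]
ft_force: [-0.4, -0.7, 1.4]
grip_width: -0.0001
```

Run:
```python
from h import *
st()
```

```text
t 14.57 jig xy mm [ 0.2 98.8] tipz 45.9 yaw rel jig+y deg 0.5 Fjig [-0.2 -0.8  1.4] tilt [ 0.0012 -0.0008]
```

>>> drive_tool:
  steps: [0.002, 0, 0, 0, 0, 0, 1, 0.002, 0, 0, 0, 0, 0, 1, 0, 0, 0, 0, 0, 0, 1]

```text
clock: 14.82
eef_pos: [0.5814, -0.0559, 0.118]
tool_rot: [0.786, 0.618, 0.0, 0.0]
ft_force: [-0.5, -2.6, 0.5]
grip_width: -0.0001
```

Run:
```python
from h import *
st()
```

```text
t 14.82 jig xy mm [-1.000e-01  1.029e+02] tipz 45.4 yaw rel jig+y deg 0.5 Fjig [ 0.1 -2.7  0.5] tilt [ 0.0005 -0.0001]
```

>>> drive_tool:
  steps: [0.004, 0, 0, 0, 0, 0, 1, 0.004, 0, 0, 0, 0, 0, 1, 0.004, 0, 0, 0, 0, 0, 1, 0.004, 0, 0, 0, 0, 0, 1, 0.004, 0, 0, 0, 0, 0, 1, 0.004, 0, 0, 0, 0, 0, 1, 0.004, 0, 0, 0, 0, 0, 1, 0, 0, 0, 0, 0, 0, 1]

```text
clock: 15.48
eef_pos: [0.5878, -0.0275, 0.1177]
tool_rot: [0.786, 0.619, 0.0, -0.001]
ft_force: [0.8, 0.6, 0.8]
grip_width: 0.0
```

```bash
cat >> h.py <<'E'
def stop(f):
    st();snap('scene',f)
    p=load(f)['p'][215:315,240:360,::-1]
    cv2.imwrite('pics/'+f+'c.png',cv2.resize(p,None,fx=6,fy=6,interpolation=cv2.INTER_CUBIC))
E
python3 - <<'E'
from h import *
stop('s4')
E
```

```text
t 15.48 jig xy mm [ -0.8 131.9] tipz 45.1 yaw rel jig+y deg 0.57 Fjig [0.6 0.8 0.8] tilt [-0.0003  0.0012]
```

View pics/s4c.png

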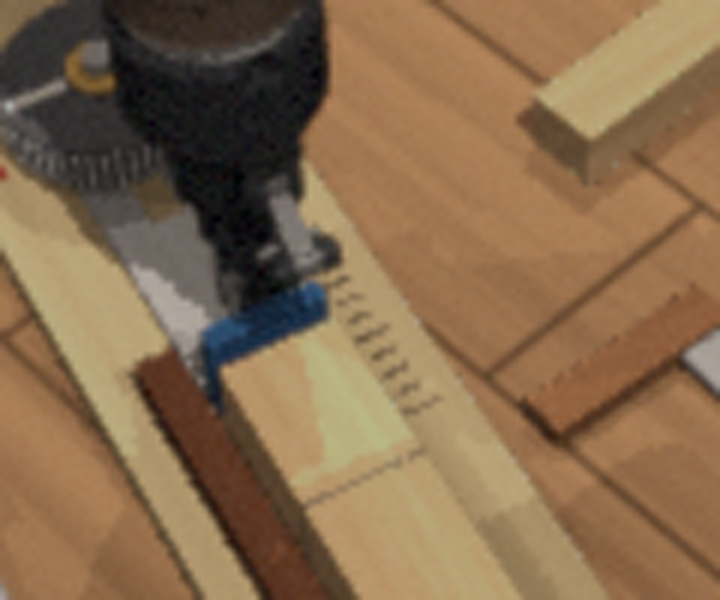

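```bash
cat >> h.py <<'E'
def gap(f):
    z=load(f);c,s=np.cos(Q[2]),np.sin(Q[2]);h=.0635
    W=lambda x,y:[Q[0]+c*x-s*y,Q[1]+s*x+c*y,h]
    P=w2px(z,[W(-.04,.18),W(.04,.18),W(.04,.10),W(-.04,.10)]).astype(np.float32)
    H=cv2.getPerspectiveTransform(P,np.float32([[0,0],[640,0],[640,640],[0,640]]))
    cv2.imwrite('pics/'+f+'g.png',cv2.warpPerspective(z['p'],H,(640,640),flags=cv2.INTER_CUBIC)[:,:,::-1])
E
python3 - <<'E'
from h import *
gap('s4');gap('s3')
E
```

```text
(no output)
```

View pics/s4g.png

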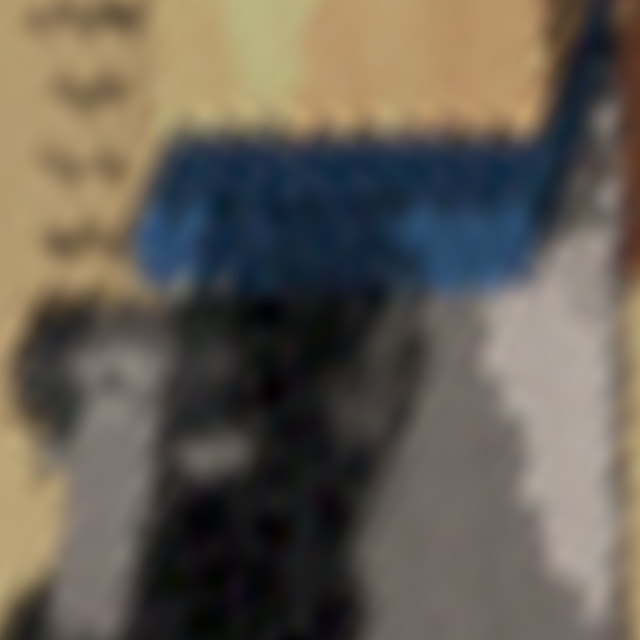

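View pics/s3g.png

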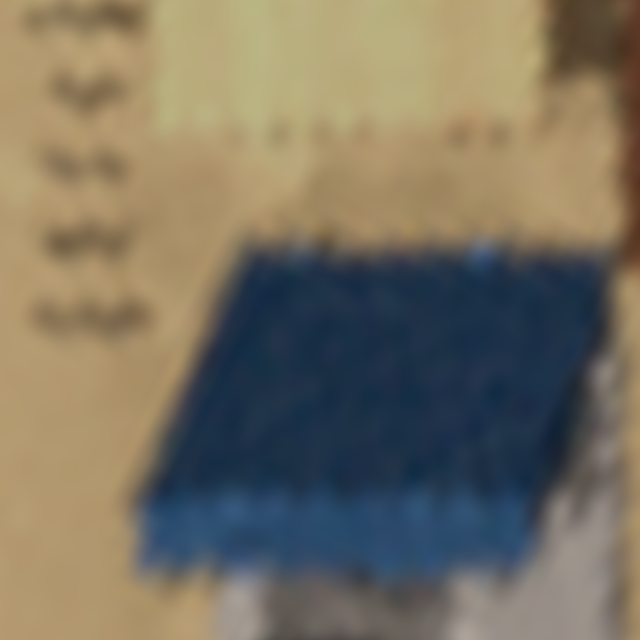

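>>> drive_tool:
  steps: [0.002, 0, 0, 0, 0, 0, 1, 0.002, 0, 0, 0, 0, 0, 1, 0.002, 0, 0, 0, 0, 0, 1, 0, 0, 0, 0, 0, 0, 1, 0, 0, 0, 0, 0, 0, 1]

```text
clock: 15.95
eef_pos: [0.5886, -0.0226, 0.1175]
tool_rot: [0.786, 0.618, -0.0, -0.001]
ft_force: [-0.6, -1.3, -0.2]
grip_width: -0.0001
```

Run:
```python
from h import *
stop('s5');gap('s5')
```

```text
t 15.95 jig xy mm [ -1.2 136.9] tipz 44.9 yaw rel jig+y deg 0.51 Fjig [-0.3 -1.4 -0.2] tilt [-0.0015  0.0006]
```

View pics/s5g.png

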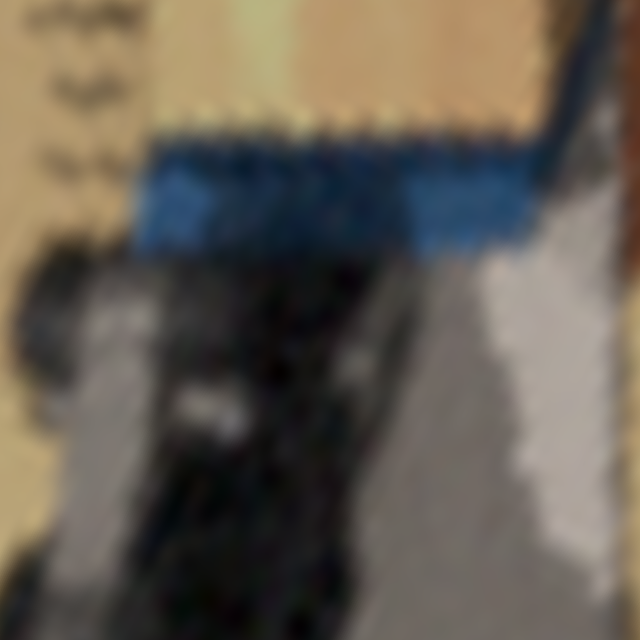

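>>> drive_tool:
  steps: [0.001, 0, 0, 0, 0, 0, 1, 0.001, 0, 0, 0, 0, 0, 1, 0.001, 0, 0, 0, 0, 0, 1, 0, 0, 0, 0, 0, 0, 1]

```text
clock: 16.33
eef_pos: [0.5896, -0.0199, 0.1176]
tool_rot: [0.786, 0.618, -0.0, -0.0]
ft_force: [-1.5, -1.8, -1.1]
grip_width: 0.0001
```

Run:
```python
from h import *
stop('s6');gap('s6')
```

```text
t 16.33 jig xy mm [ -1.  139.8] tipz 45.0 yaw rel jig+y deg 0.5 Fjig [-1.  -2.1 -1.1] tilt [-0.0009  0.0001]
```

View pics/s6g.png

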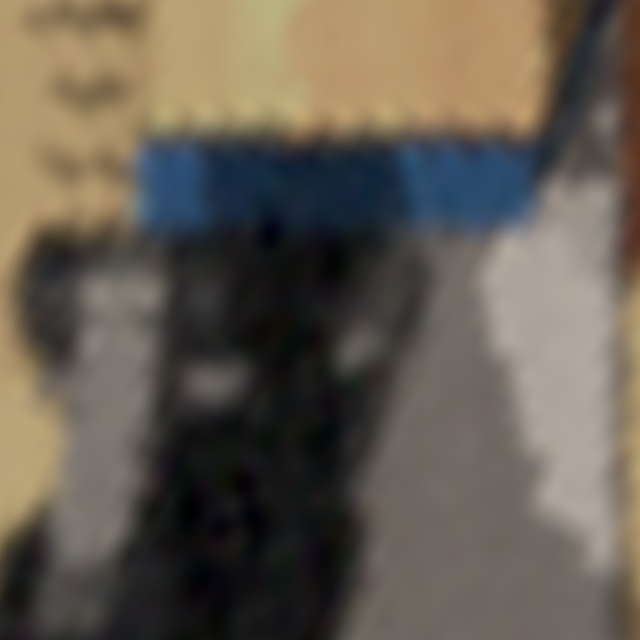

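>>> drive_tool:
  steps: [0.0005, 0, 0, 0, 0, 0, 1, 0, 0, 0, 0, 0, 0, 1]

```text
clock: 16.55
eef_pos: [0.5899, -0.0195, 0.1178]
tool_rot: [0.786, 0.618, -0.0, -0.0]
ft_force: [-1.8, -1.6, -0.8]
grip_width: 0.0001
```

```bash
cat >> h.py <<'E'
def edges(f):
    # rectified: rear edge of stop top (blue->other) at columns right of finger; beam seam line, all in rows (8px/mm)
    im=cv2.imread('pics/'+f+'g.png').astype(float)
    b=(im[:,:,0]-im[:,:,2])[:,430:520].mean(1)
    i=np.nonzero(b>30)[0]; 
    def cross(k):  # subpixel at threshold
        return k
    thr=30
    top=i[0]-(b[i[0]]-thr)/(b[i[0]]-b[i[0]-1]+1e-9);bot=i[-1]+(b[i[-1]]-thr)/(b[i[-1]]-b[i[-1]+1]+1e-9)
    print(f,'blue rows %.1f %.1f  span mm %.2f'%(top,bot,(bot-top)/8))
E
python3 - <<'E'
from h import *
stop('s7');gap('s7')
for f in('s4','s5','s6','s7'):edges(f)
E
```

```text
t 16.55 jig xy mm [ -0.7 140.3] tipz 45.2 yaw rel jig+y deg 0.5 Fjig [-1.3 -2.  -0.8] tilt [-0.0003 -0.    ]
s4 blue rows 153.0 287.4  span mm 16.80
s5 blue rows 153.4 247.9  span mm 11.82
s6 blue rows 148.4 224.9  span mm 9.56
s7 blue rows 146.8 218.1  span mm 8.91
```

>>> drive_tool:
  steps: [0.0005, 0, 0, 0, 0, 0, 1, 0, 0, 0, 0, 0, 0, 1]

```text
clock: 16.77
eef_pos: [0.5901, -0.019, 0.1179]
tool_rot: [0.786, 0.618, -0.0, -0.0]
ft_force: [-1.9, -2.2, -1.2]
grip_width: 0.0002
```

Run:
```python
from h import *
stop('s8');gap('s8');edges('s8');st()
```

```text
t 16.77 jig xy mm [ -0.6 140.8] tipz 45.3 yaw rel jig+y deg 0.49 Fjig [-1.3 -2.6 -1.2] tilt [-0.0001 -0.    ]
s8 blue rows 146.5 217.5  span mm 8.88
t 16.82 jig xy mm [ -0.6 140.8] tipz 45.3 yaw rel jig+y deg 0.5 Fjig [-2.7 -2.5 -1.6] tilt [0. 0.]
```

View pics/s8g.png

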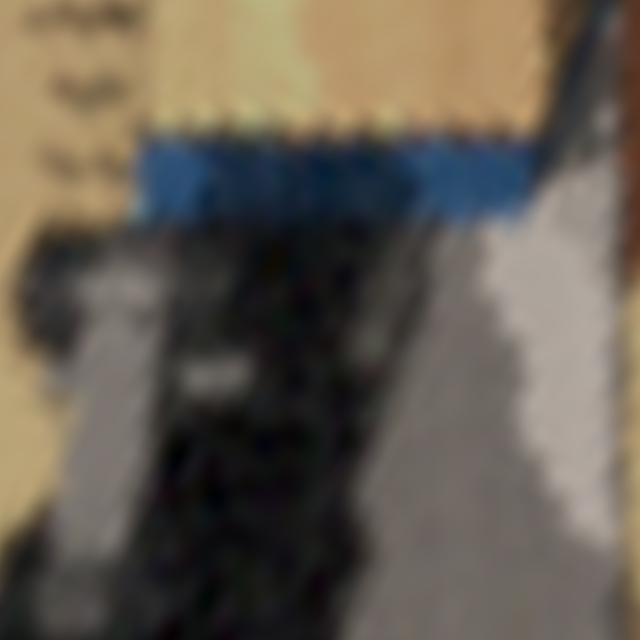

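```bash
cat >> h.py <<'E'
def beamshift(f,ref='s4'):
    # register far part of the beam (away from the gripper/shadows) by ECC
    a=cv2.cvtColor(load(ref)['p'],cv2.COLOR_RGB2GRAY);b=cv2.cvtColor(load(f)['p'],cv2.COLOR_RGB2GRAY)
    def reg(x0,x1,y0,y1):
        w=np.eye(2,3,dtype=np.float32)
        cc,w=cv2.findTransformECC(a[y0:y1,x0:x1],b[y0:y1,x0:x1],w,cv2.MOTION_TRANSLATION,(3,200,1e-5),None,3)
        return w[:,2].round(3),round(cc,4)
    z=load(ref);c,s=np.cos(Q[2]),np.sin(Q[2]);W=lambda y:[Q[0]-s*y,Q[1]+c*y,.063]
    print(f,'beam far end px shift',reg(325,358,345,372),'seam',reg(286,316,284,304),'px per mm',(w2px(z,W(.3))-w2px(z,W(.299))).round(2))
E
python3 - <<'E'
from h import *
for f in('s3','s5','s6','s7','s8'):beamshift(f)
p=load('s8')['p'][270:390,260:380,::-1];cv2.imwrite('pics/c8.png',cv2.resize(p,None,fx=5,fy=5))
E
```

```text
s3 beam far end px shift (array([ 0.022, -0.026], dtype=float32), 0.9956) seam (array([-0.032,  0.216], dtype=float32), 0.961) px per mm [[0.24 0.36]]
s5 beam far end px shift (array([0.017, 0.05 ], dtype=float32), 0.9972) seam (array([0.088, 0.614], dtype=float32), 0.941) px per mm [[0.24 0.36]]
s6 beam far end px shift (array([-0.01 ,  0.056], dtype=float32), 0.9967) seam (array([0.12 , 0.337], dtype=float32), 0.9843) px per mm [[0.24 0.36]]
s7 beam far end px shift (array([-0.022,  0.084], dtype=float32), 0.9964) seam (array([0.005, 1.184], dtype=float32), 0.8785) px per mm [[0.24 0.36]]
s8 beam far end px shift (array([-0.025,  0.05 ], dtype=float32), 0.9963) seam (array([-0.01,  0.59], dtype=float32), 0.9352) px per mm [[0.24 0.36]]
```

View pics/c8.png

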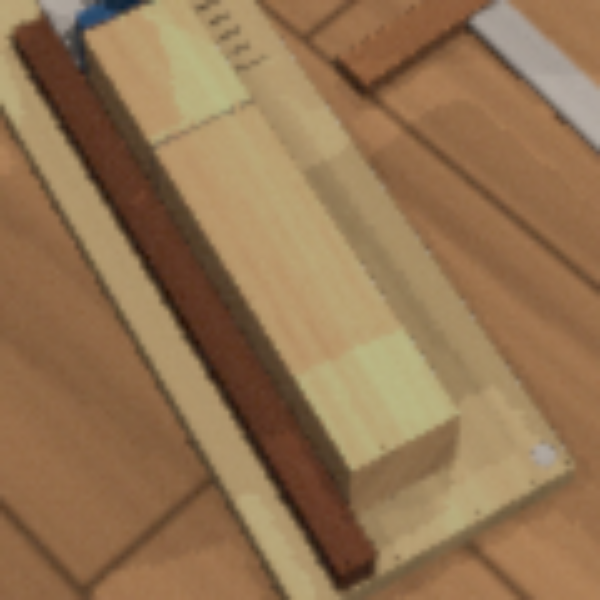

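>>> drive_tool:
  steps: [0.0003, 0, 0, 0, 0, 0, 1, 0, 0, 0, 0, 0, 0, 1]

```text
clock: 16.98
eef_pos: [0.5902, -0.0187, 0.1179]
tool_rot: [0.786, 0.618, 0.0, 0.0]
ft_force: [-2.5, -1.7, -0.8]
grip_width: -0.0001
```

Run:
```python
from h import *
stop('s9');gap('s9');edges('s9');beamshift('s9')
```

```text
t 16.98 jig xy mm [ -0.6 141.1] tipz 45.3 yaw rel jig+y deg 0.5 Fjig [-2.  -2.2 -0.8] tilt [0. 0.]
s9 blue rows 145.6 213.0  span mm 8.44
s9 beam far end px shift (array([-0.004,  0.061], dtype=float32), 0.9971) seam (array([0.032, 1.225], dtype=float32), 0.8604) px per mm [[0.24 0.36]]
```

>>> drive_tool:
  steps: [0.0003, 0, 0, 0, 0, 0, 1, 0, 0, 0, 0, 0, 0, 1]

```text
clock: 17.2
eef_pos: [0.5902, -0.0186, 0.1179]
tool_rot: [0.786, 0.618, -0.0, 0.0]
ft_force: [-0.6, -3.1, -1.3]
grip_width: 0.0
```

Run:
```python
from h import *
stop('s10');gap('s10');edges('s10');beamshift('s10')
```

```text
t 17.20 jig xy mm [ -0.6 141.2] tipz 45.3 yaw rel jig+y deg 0.49 Fjig [ 0.2 -3.1 -1.3] tilt [-0.     -0.0004]
s10 blue rows 145.2 212.3  span mm 8.38
s10 beam far end px shift (array([-0.018,  0.06 ], dtype=float32), 0.996) seam (array([0.189, 0.378], dtype=float32), 0.9813) px per mm [[0.24 0.36]]
```

>>> drive_tool:
  steps: [0.0002, 0, 0, 0, 0, 0, 1, 0, 0, 0, 0, 0, 0, 1, 0, 0, 0, 0, 0, 0, 1]

```text
clock: 17.5
eef_pos: [0.5902, -0.0186, 0.1179]
tool_rot: [0.786, 0.618, -0.0, 0.0]
ft_force: [-1.5, -4.1, -1.9]
grip_width: -0.0001
```

Run:
```python
from h import *
stop('s11');gap('s11');edges('s11');beamshift('s11');st()
print(bot.get_obs()['eef_pos'])
```

```text
t 17.50 jig xy mm [ -0.6 141.2] tipz 45.3 yaw rel jig+y deg 0.48 Fjig [-0.5 -4.3 -1.9] tilt [-0.0002 -0.0006]
s11 blue rows 145.3 212.1  span mm 8.35
s11 beam far end px shift (array([-0.027,  0.06 ], dtype=float32), 0.9962) seam (array([0.136, 0.529], dtype=float32), 0.9702) px per mm [[0.24 0.36]]
t 17.55 jig xy mm [ -0.6 141.3] tipz 45.3 yaw rel jig+y deg 0.48 Fjig [-0.1 -4.7 -0.3] tilt [-0.0001 -0.0006]
[ 0.59025486 -0.01856168  0.11789798]
```

View pics/s11g.png

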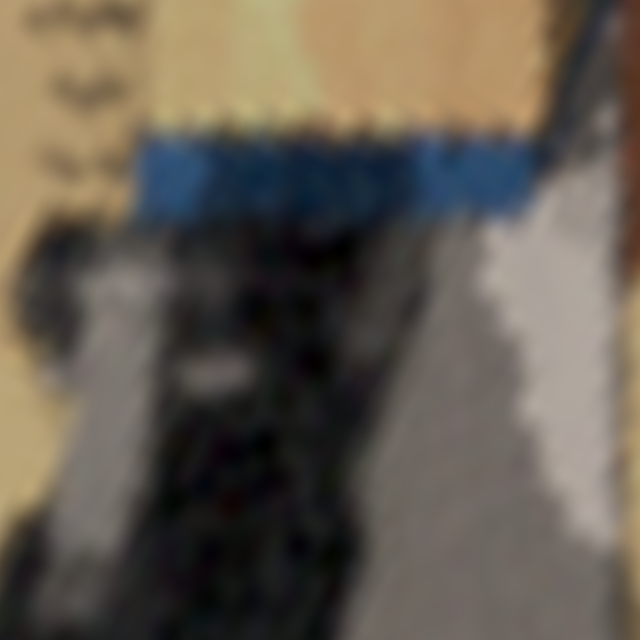

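The stop has met the timber: force rose from 2.2 to 4.5 N with no further travel, and the timber hasn't moved. Now I retreat.

>>> drive_tool:
  steps: [-0.002, 0, 0, 0, 0, 0, 1, -0.01, 0, 0, 0, 0, 0, 1, -0.008, 0, -0.005, 0, 0, 0, 1, 0, 0, -0.035, 0, 0, 0, 1, 0, 0, -0.04, 0, 0, 0, 1, 0, -0.03, -0.025, 0, 0, 0, 1, 0, -0.04, 0, 0, 0, 0, 1, 0, -0.04, 0, 0, 0, 0, 1]

```text
clock: 18.22
eef_pos: [0.4798, -0.0121, 0.2258]
tool_rot: [0.786, 0.618, 0.003, 0.002]
ft_force: [-0.6, -0.1, 0.6]
grip_width: -0.0003
```

>>> drive_tool:
  steps: [0, -0.04, 0, 0, 0, 0, 1, 0, -0.04, 0, 0, 0, 0, 1, 0, -0.03, 0, 0, 0, 0, 1, 0, 0, 0, 0, 0, 0, 1, 0, 0, 0, 0, 0, 0, 1]

```text
clock: 18.63
eef_pos: [0.371, 0.0142, 0.2239]
tool_rot: [0.786, 0.618, 0.001, 0.001]
ft_force: [0.6, -0.4, -0.6]
grip_width: -0.0001
```

Run:
```python
from h import *
stop('s12');gap('s12');beamshift('s12');beamshift('s12','sc0');snap('top','top3')
import h;h.snap=lambda c,f:None
h.wheel('s12',2)
p=load('top3')['p'][150:290,190:450,::-1]
cv2.imwrite('pics/c9.png',cv2.resize(p,None,fx=3,fy=3,interpolation=cv2.INTER_CUBIC))
z=load('top3');print(np.median(z['d'][228:250,372:382]))
```

```text
t 18.63 jig xy mm [-221.3  119.5] tipz 151.3 yaw rel jig+y deg 0.53 Fjig [ 0.6 -0.3 -0.6] tilt [0.0026 0.0008]
s12 beam far end px shift (array([-0.009,  0.064], dtype=float32), 0.9942) seam (array([-0.046,  0.269], dtype=float32), 0.9414) px per mm [[0.24 0.36]]
s12 beam far end px shift (array([-0.091,  0.069], dtype=float32), 0.9867) seam (array([-0.499, -0.068], dtype=float32), 0.9214) px per mm [[0.24 0.36]]
mark deg (ccw from jig+x) -0.9 contrast 97.6
1.1979244
```

View pics/s12c.png

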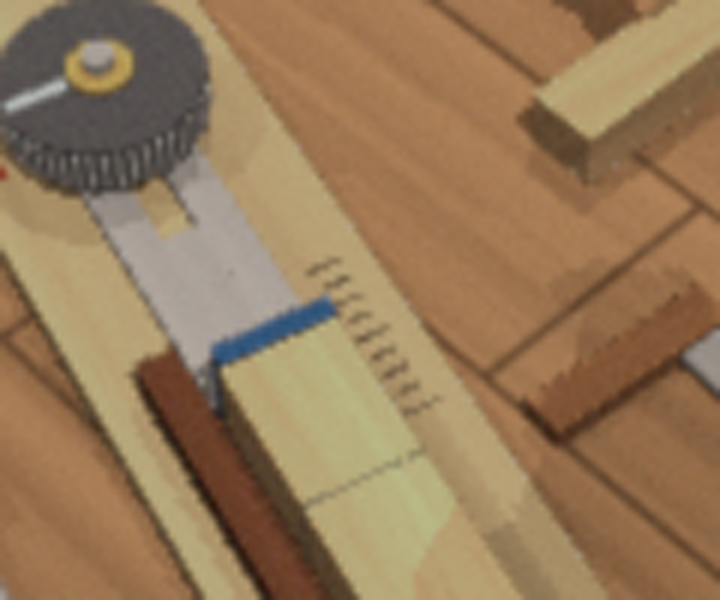

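View pics/c9.png

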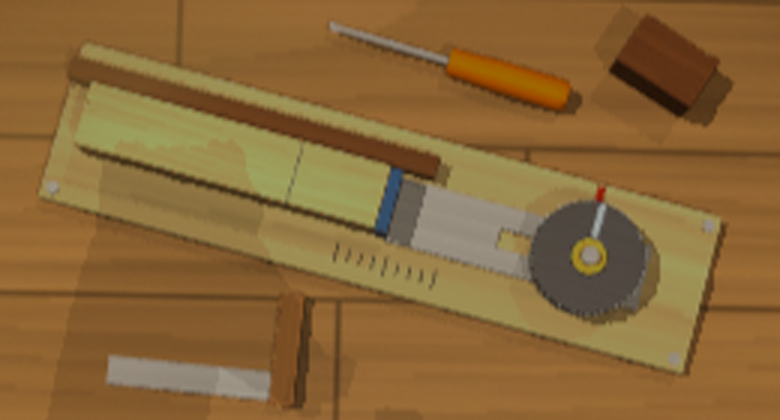

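The stop is flush against the timber, the seam and far end of the timber haven't moved, the white mark is at the red index, and nothing else has moved. The arm is clear, so I'm handing in.

Run:
```python
from h import *
print(job_done());print(bot.get_obs()['clock'])
```

```text
the job is handed in; nothing more can be done
None
the job is handed in; nothing more can be done
```

I loosened the wheel two full turns anticlockwise by stroking its rim with the closed fingertips. I then pushed the blue stop about 45 mm until it met the long timber, backed off clear and handed in at about 19 s.

- **Wheel:** The white mark is back at the red index, within about 0.5° by both cameras. The wheel rose about 4.8 mm by depth, against 5 mm for two turns, which confirms the count.
- **Stop:** At the end the push force rose from about 2.2 to 4.5 N with no further travel, so the stop was in contact. The last pictures show it flush against the timber.
- **Timber:** Its far end moved less than about 0.25 mm in the scene picture, which is within measurement noise. The same check at the seam line disagreed by up to 1.2 pixels (about 3 mm). I set that aside because shadows move across that spot and the values jumped about rather than drifting one way.
- **Other things:** The screwdriver, offcut and square look unmoved in the last top view. I did not check the glue bottle in the final pictures, but the arm was never near it at its height.

Two strokes lost contact partway because the wheel centre from the top camera was about 2 mm off; I corrected for it. The highest force I read was about 17 N on the fingers.

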